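# Put a radio repair job away in the bench drawer

### The job

Put this finished job away in the open drawer: lift every green-edged circuit board up out of the slotted rack and stand it, green edge up, in a foam slot of its own in the drawer, and lay every handheld radio from the bench mat flat on its back on the floor of the drawer's open bay. Then push the drawer fully home, without slamming it, so that its catch seats. Leave the blue-edged board in the rack and everything else on the bench where it is.

Things in the scene. Friction and masses are not known exactly. Their poses are not given: they have to be found in the camera images.
- board0: Green-edged circuit board to put away (three or four of four are present). Rigid card 110 (x) x 8 (y) x 70 mm (z), 0.12 kg, flat faces to grip, green plastic strip along its top edge. Starts upright in a rack slot. Origin: middle of the bottom edge; z up to the strip.
- board1: Green-edged circuit board to put away (three or four of four are present). Rigid card 110 (x) x 8 (y) x 70 mm (z), 0.12 kg, flat faces to grip, green plastic strip along its top edge. Starts upright in a rack slot. Origin: middle of the bottom edge; z up to the strip.
- board2: Green-edged circuit board to put away (three or four of four are present). Rigid card 110 (x) x 8 (y) x 70 mm (z), 0.12 kg, flat faces to grip, green plastic strip along its top edge. Starts upright in a rack slot. Origin: middle of the bottom edge; z up to the strip.
- board3: Green-edged circuit board to put away (three or four of four are present). Rigid card 110 (x) x 8 (y) x 70 mm (z), 0.12 kg, flat faces to grip, green plastic strip along its top edge. Starts upright in a rack slot. Origin: middle of the bottom edge; z up to the strip.
- blueboard: Blue-edged circuit board of another job; stays in the rack. Rigid card 110 (x) x 8 (y) x 70 mm (z), 0.12 kg, flat faces to grip, blue plastic strip along its top edge. Starts upright in a rack slot. Origin: middle of the bottom edge; z up to the strip.
- radio0: Black handheld radio on its back on the mat, to put away (one or two of two are present). Body 105 (x) x 52 (y) x 32 mm high, 0.25 kg; stub antenna 13 mm thick sticks out 59 mm beyond the +x end at y = +14 mm. Origin: centre of the body's underside (its back); z up out of the keypad side.
- radio1: Black handheld radio on its back on the mat, to put away (one or two of two are present). Body 105 (x) x 52 (y) x 32 mm high, 0.25 kg; stub antenna 13 mm thick sticks out 59 mm beyond the +x end at y = +14 mm. Origin: centre of the body's underside (its back); z up out of the keypad side.
- rack: Black slotted board rack, fixed, 140 (x) x 204 (y) mm, 55 mm high. Origin: centre of the underside. Boards stand on its base at z = 10 mm, their tops at 80 mm. Five slots along x, 11 mm wide, at y = -84, -42, 0, 42, 84 mm. Comb walls hold only the last 12 mm at each end of a board; the middle is free.
- mat: Black rubber bench mat, fixed, 280 (x) x 240 (y) x 3 mm. Origin: centre of the underside. The rack and the mat lie left and right of the cabinet, either way round.
- cabinet: Low grey one-drawer cabinet, fixed, 320 (x) x 392 (y) x 110 mm. Origin: middle of the bottom edge of its front, which faces the robot; x runs back into it, the drawer slides out along its -x. Top panel 12 mm thick, opening below it up to 98 mm above the bench. A blue binder and a black test set lie on top, from 60 mm behind the front edge, up to 172 mm above the bench.
- drawer (a joint): Drawer travel, m: 0 fully home, positive open (0.19 to 0.215 at the start, at most 0.25). Friction 1.5 N; a spring catch resists with up to 5 N from 12 to 5 mm, then draws the drawer in and holds it. Inside 273 (x) x 350 (y) mm, floor 18 mm above the bench, walls 49 mm high; left (+y) 168 mm foam insert, right 182 mm open bay. Blue front 15 mm thick, 386 mm wide, top 97 mm above the bench.
- drawer_slot0 (a point): Floor-level centre of the leftmost (+y) of four slots in the drawer's foam insert; moves with the drawer, axes as the cabinet's. Slot 18 mm wide (y), along x over the drawer's whole length, orange floor; foam 34 mm high; slots 42 mm apart. The point is 80 mm behind the inside of the drawer front: a board centred here clears the front and, with the drawer open as at the start, the cabinet.
- drawer_slot1 (a point): Floor-level centre of the second from left of four slots in the drawer's foam insert; moves with the drawer, axes as the cabinet's. Slot 18 mm wide (y), along x over the drawer's whole length, orange floor; foam 34 mm high; slots 42 mm apart. The point is 80 mm behind the inside of the drawer front: a board centred here clears the front and, with the drawer open as at the start, the cabinet.
- drawer_slot2 (a point): Floor-level centre of the third from left of four slots in the drawer's foam insert; moves with the drawer, axes as the cabinet's. Slot 18 mm wide (y), along x over the drawer's whole length, orange floor; foam 34 mm high; slots 42 mm apart. The point is 80 mm behind the inside of the drawer front: a board centred here clears the front and, with the drawer open as at the start, the cabinet.
- drawer_slot3 (a point): Floor-level centre of the rightmost of four slots in the drawer's foam insert; moves with the drawer, axes as the cabinet's. Slot 18 mm wide (y), along x over the drawer's whole length, orange floor; foam 34 mm high; slots 42 mm apart. The point is 80 mm behind the inside of the drawer front: a board centred here clears the front and, with the drawer open as at the start, the cabinet.
- drawer_bay (a point): Floor-level point in the middle (in y) of the drawer's open bay; moves with the drawer, axes as the cabinet's. Bay 182 mm wide (y); foam 34 mm high on +y, wall 49 mm on -y. The point is 90 mm behind the inside of the drawer front; with the drawer open d, the cabinet's top panel begins d - 96 mm beyond it in x. Two radios fit side by side along x.
- drawer_pull (a point): Centre of the front face of the drawer's pull, an aluminium ledge 130 mm wide (y), 16 mm high, 12 mm proud of the drawer's front, 82 mm above the bench; moves with the drawer. Pushing here along the cabinet's +x shuts the drawer.
- meter: Red multimeter, 60 x 110 x 28 mm, bystander. Origin: centre of its underside.
- screwdriver: Screwdriver lying across the far end of the mat, bystander. Origin: centre of its underside.
- flux: White bottle, blue cap, 48 mm across, 130 mm high, bystander. Origin: centre of its underside.
- tape: Roll of yellow tape, 68 mm across, 22 mm high, bystander. Origin: centre of its underside.
- mug: Blue mug, 76 mm across, 90 mm high, bystander. Origin: centre of its underside.
Mind the look-alikes: they are no part of the job. Leave any brown, pink or white look-alike of the board1 alone.

How it is judged:
On the way, in this order (a step that is already met when the one before it is completed fails the run):
1. every green-edged board stands in its own foam slot and every radio lies in the bay, with the drawer still open ((y of board0 in the frame of drawer_slot0 between -0.009 and 0.009 m or y of board0 in the frame of drawer_slot1 between -0.009 and 0.009 m or y of board0 in the frame of drawer_slot2 between -0.009 and 0.009 m or y of board0 in the frame of drawer_slot3 between -0.009 and 0.009 m) and z of board0 in the frame of drawer_slot1 between -0.006 and 0.012 m and x of board0 in the frame of drawer_slot1 between -0.04 and 0.16 m and angle between each of board0, board1, board2, board3's own z axis and vertical below 0.45 rad and (y of board1 in the frame of drawer_slot0 between -0.009 and 0.009 m or y of board1 in the frame of drawer_slot1 between -0.009 and 0.009 m or y of board1 in the frame of drawer_slot2 between -0.009 and 0.009 m or y of board1 in the frame of drawer_slot3 between -0.009 and 0.009 m) and z of board1 in the frame of drawer_slot1 between -0.006 and 0.012 m and x of board1 in the frame of drawer_slot1 between -0.04 and 0.16 m and (y of board2 in the frame of drawer_slot0 between -0.009 and 0.009 m or y of board2 in the frame of drawer_slot1 between -0.009 and 0.009 m or y of board2 in the frame of drawer_slot2 between -0.009 and 0.009 m or y of board2 in the frame of drawer_slot3 between -0.009 and 0.009 m) and z of board2 in the frame of drawer_slot1 between -0.006 and 0.012 m and x of board2 in the frame of drawer_slot1 between -0.04 and 0.16 m and (y of board3 in the frame of drawer_slot0 between -0.009 and 0.009 m or y of board3 in the frame of drawer_slot1 between -0.009 and 0.009 m or y of board3 in the frame of drawer_slot2 between -0.009 and 0.009 m or y of board3 in the frame of drawer_slot3 between -0.009 and 0.009 m) and z of board3 in the frame of drawer_slot1 between -0.006 and 0.012 m and x of board3 in the frame of drawer_slot1 between -0.04 and 0.16 m and (y of board0 in the frame of board1 above 0.025 m or y of board0 in the frame of board1 below -0.025 m) and (y of board0 in the frame of board2 above 0.025 m or y of board0 in the frame of board2 below -0.025 m) and (y of board0 in the frame of board3 above 0.025 m or y of board0 in the frame of board3 below -0.025 m) and (y of board1 in the frame of board2 above 0.025 m or y of board1 in the frame of board2 below -0.025 m) and (y of board1 in the frame of board3 above 0.025 m or y of board1 in the frame of board3 below -0.025 m) and (y of board2 in the frame of board3 above 0.025 m or y of board2 in the frame of board3 below -0.025 m) and y of radio0 in the frame of drawer_bay between -0.075 and 0.075 m and x of radio0 in the frame of drawer_bay between -0.08 and 0.17 m and z of radio0 in the frame of drawer_bay between -0.006 and 0.015 m and angle between each of radio0, radio1's own z axis and vertical below 0.25 rad and y of radio1 in the frame of drawer_bay between -0.075 and 0.075 m and x of radio1 in the frame of drawer_bay between -0.08 and 0.17 m and z of radio1 in the frame of drawer_bay between -0.006 and 0.015 m and value of joint drawer above 0.1 m), for 0.2 s.
2. the drawer is pushed home past its catch (value of joint drawer below 0.004 m), for 0.3 s.
At the end, for the whole second after the job is handed in: Drawer home within 4 mm; each green-edged board on its bottom edge on the floor of its own slot, within 0.45 rad of upright; at rest; each radio on its back, flat on the bay floor; the blue-edged board within 20 mm of its start ((y of board0 in the frame of drawer_slot0 between -0.009 and 0.009 m or y of board0 in the frame of drawer_slot1 between -0.009 and 0.009 m or y of board0 in the frame of drawer_slot2 between -0.009 and 0.009 m or y of board0 in the frame of drawer_slot3 between -0.009 and 0.009 m) and z of board0 in the frame of drawer_slot1 between -0.006 and 0.012 m and x of board0 in the frame of drawer_slot1 between -0.04 and 0.16 m and angle between each of board0, board1, board2, board3's own z axis and vertical below 0.45 rad and (y of board1 in the frame of drawer_slot0 between -0.009 and 0.009 m or y of board1 in the frame of drawer_slot1 between -0.009 and 0.009 m or y of board1 in the frame of drawer_slot2 between -0.009 and 0.009 m or y of board1 in the frame of drawer_slot3 between -0.009 and 0.009 m) and z of board1 in the frame of drawer_slot1 between -0.006 and 0.012 m and x of board1 in the frame of drawer_slot1 between -0.04 and 0.16 m and (y of board2 in the frame of drawer_slot0 between -0.009 and 0.009 m or y of board2 in the frame of drawer_slot1 between -0.009 and 0.009 m or y of board2 in the frame of drawer_slot2 between -0.009 and 0.009 m or y of board2 in the frame of drawer_slot3 between -0.009 and 0.009 m) and z of board2 in the frame of drawer_slot1 between -0.006 and 0.012 m and x of board2 in the frame of drawer_slot1 between -0.04 and 0.16 m and (y of board3 in the frame of drawer_slot0 between -0.009 and 0.009 m or y of board3 in the frame of drawer_slot1 between -0.009 and 0.009 m or y of board3 in the frame of drawer_slot2 between -0.009 and 0.009 m or y of board3 in the frame of drawer_slot3 between -0.009 and 0.009 m) and z of board3 in the frame of drawer_slot1 between -0.006 and 0.012 m and x of board3 in the frame of drawer_slot1 between -0.04 and 0.16 m and (y of board0 in the frame of board1 above 0.025 m or y of board0 in the frame of board1 below -0.025 m) and (y of board0 in the frame of board2 above 0.025 m or y of board0 in the frame of board2 below -0.025 m) and (y of board0 in the frame of board3 above 0.025 m or y of board0 in the frame of board3 below -0.025 m) and (y of board1 in the frame of board2 above 0.025 m or y of board1 in the frame of board2 below -0.025 m) and (y of board1 in the frame of board3 above 0.025 m or y of board1 in the frame of board3 below -0.025 m) and (y of board2 in the frame of board3 above 0.025 m or y of board2 in the frame of board3 below -0.025 m) and y of radio0 in the frame of drawer_bay between -0.075 and 0.075 m and x of radio0 in the frame of drawer_bay between -0.08 and 0.17 m and z of radio0 in the frame of drawer_bay between -0.006 and 0.015 m and angle between each of radio0, radio1's own z axis and vertical below 0.25 rad and y of radio1 in the frame of drawer_bay between -0.075 and 0.075 m and x of radio1 in the frame of drawer_bay between -0.08 and 0.17 m and z of radio1 in the frame of drawer_bay between -0.006 and 0.015 m and linear speed of each of board0, board1, board2, board3 below 0.02 m/s and value of joint drawer below 0.004 m and distance of blueboard from where it was at the start of the episode below 0.02 m); the robot touches nothing.
It fails at once if the blue-edged board is pulled out of its place in the rack (moved more than 30 mm) (distance of blueboard from where it was at the start of the episode above 0.03 m).
It fails at once if the drawer is slammed (moves home faster than 0.5 m/s) (velocity of joint drawer below -0.5 m/s).
It fails at once if a bystander on the bench (meter, screwdriver, bottle, tape or mug) is moved more than 50 mm (distance of any of meter, screwdriver, flux, tape, mug from where it was at the start of the episode above 0.05 m).
Of board0, board1, board2, board3 only 3 to 4 are there at a start; the rules pass over those that are not, and their reading is None.
Of radio0, radio1 only 1 to 2 are there at a start; the rules pass over those that are not, and their reading is None.
At some moment in a run one of radio0, radio1 may be knocked a few centimetres aside while the robot is not near it.
It also fails if it takes over 210 s, if anything falls off the work surface, if the arm or the gripper's body presses on something with over 40 N, if the wrist force passes 120 N, or if a joint passes its speed limit or range.

### The arm

A 6-joint arm with a two-finger parallel gripper is mounted at the origin on the work surface. World frame = base frame: x ahead of the robot, y to its left, z up, the work surface at z = 0. Lengths are in m, angles in rad, forces in N, time in s.
With the tool pointing down it reaches from about 0.35 to 0.875 m from the base axis. Payload 15.5 kg.
Tool frame: the origin (TCP) lies on the centre line of the jaws, within the pads' length; the fingertips stand 14 mm ahead of it and the grasp point (between the pads) lies 5 mm behind it (env.tips_ahead is the distance from the TCP to the fingertips, in m); z points along the fingers, y is the line along which they close (so a half turn about z gives the same grasp; the last joint's range is limited). The gripper opens to 85 mm and grips with 20 to 120 N. Pads are 22 mm wide; open, the fingers measure 114 mm over their backs; the gripper's body (76 mm by 85 mm) begins 54 mm behind the grasp point. The pads swing forward as they close: fully open they stand 13 mm farther back than shut.
Start: joints at [-1.236, 0.494, 1.345, -0, 1.302, -0.096], TCP at [0.26, -0.568, 0.209] pointing down, gripper open.
Joint ranges: [-2.91, 2.91], [-0.82, 2.16], [0.22, 2.67], [-1.22, 4.37], [0.12, 2.79], [-3.08, 3.08]. Speed limits (rad/s): [1.89, 1.89, 2.57, 3.01, 3.01, 3.01].

### API

Orientations are given as a rotation vector (axis times angle).
In Python, from cell import env, eyes, ticket gives the robot as it stands.
- The arm moves only by the tool apply_moves, never from a script. Its argument "deltas" is one flat list of numbers, 6 for each row, row after row: the shift along the tool's x, y, z each as a share of 0.02 m, from -1 to 1, then the turn, a rotation vector about the tool's x, y, z each as a share of 6 degrees, from -1 to 1. In form: [dx, dy, dz, wx, wy, wz, dx, dy, dz, wx, wy, wz, ...]. A call has 1 to 10 rows; each row shifts and turns the commanded pose from where the row before left it, along the tool's axes as they then stand; what a row does not reach is not made up. A row lasts 1/10 s, in which the tool goes at most 50 mm and 8.59 degrees, less where a joint would pass 70% of its speed; a pose out of reach is approached as far as the arm can. A call with a number of a shift or a turn outside -1 to 1 is refused whole. A call with a gripper value outside its range is refused whole. "claw" is the finger opening in mm, from 0 to 85.4, set as the call begins (left out, the last holds). The fingers move at their own pace and stop on an object; "newtons" is the grip in N (left out, the last holds). Time passes only in rows, so rows that do not move let the fingers close. It gives the time, the measured TCP pose, the force, the opening and the grip force at its end, in the units of the state.
- env.sense(): the state, without advancing time (a new reading comes with each control period).
- eyes.camera(name): name is "side" or "top" or "wrist"; returns a dict with "img" (420x560x3 uint8, red, green, blue), "mtx" (3x3 intrinsics, pixels), "R" (3x3) and "t" (3): a world point X has camera coordinates R X + t; the wrist camera has in their place "tool_from_camera" (4x4, takes a point from camera to tool coordinates, whose origin is the TCP and whose axes are the flange's). Camera axes: x right, y down, z forward; pixel columns grow to the right and rows downward; lengths in m; the calibration is good to about 2 mm. A picture is of the moment at which its call begins: read the wrist's pose just before it. There is no depth.
- ticket.finish_job(): hands the job in; it is judged then, once.
The state is a dict: "time": time; "q": joint angles; "joint_velocities": joint speeds; "effort": joint torques, N m; "ee_pos": TCP position; "orientation": TCP orientation; "contact_force": force on the tool from outside, world axes, zero at the start; "ft_torque": the same for the moment, N m; "width": finger opening in m; "grip_force": force on a finger pad.
Only numpy, scipy, OpenCV 4.12 (cv2) and the standard library are available. Lean on these libraries where they do the work, as an engineer would, in place of code of your own. Each camera call takes 0.05 s, during which the arm holds its last target. There are 200 camera calls.

## Working session

There is one attempt and no reset: what is moved stays moved. The work goes in short steps, Python scripts to look and compute and a tool call to move; the robot and the scene stay as the last step left them, time stands still between calls to the robot, and variables do not carry over. Pictures are saved under pics/ and viewed, at most 14 in all, crops included, and the job is handed in when it is done.

Besides the shell and the picture viewer there is one more tool, called after "Request:" by a JSON object that holds its "method" and its "body", one argument or row to a line. apply_moves: Moves the arm, as the interface text tells. Its arguments: {"type":"object","properties":{"deltas":{"type":"array"},"claw":{"type":"number"},"newtons":{"type":"number"}},"required":["deltas"]}

```bash
ls; mkdir -p pics
python3 - <<'E'
from cell import env, eyes, ticket
import cv2
print(env.sense()); print(env.tips_ahead)
for n in ("top","side"):
    c=eyes.camera(n); cv2.imwrite(f"pics/{n}0.png",c["img"][:,:,::-1]); print(n,c["mtx"].tolist(),c["R"].tolist(),c["t"].tolist())
E
```

```text
pics
{'time': 0.0, 'q': array([-1.23651569e+00,  4.94143194e-01,  1.34614678e+00,  2.95940978e-06,
        1.30249913e+00, -9.55258460e-02]), 'joint_velocities': array([-0.00049245,  0.00014536, -0.00046842,  0.00026304, -0.00033779,
       -0.00157994]), 'effort': array([-2.06593133e-03, -8.82145071e+01, -3.83874464e+01, -5.47922609e-04,
        9.89775639e-03, -6.23824099e-05]), 'ee_pos': array([ 0.26029381, -0.56778568,  0.20861983]), 'orientation': array([-3.06816601e+00, -6.69699123e-01,  2.19290688e-04]), 'contact_force': array([0.51614607, 0.22836975, 0.10614091]), 'ft_torque': array([-0.0102466 , -0.03235113, -0.00191729]), 'grip_force': 0.0, 'width': 0.0852232993311725}
0.014
top [[512.3804575607093, 0.0, 284.35804943311507], [0.0, 512.3804575607093, 205.6740152453753], [0.0, 0.0, 1.0]] [[0.07378575816436377, -0.9972731429026757, 0.001392959844850562], [-0.9685248921283682, -0.07199156686838343, -0.2382787183689883], [0.23772924771647796, 0.01623245960581568, -0.9711958154951571]] [0.030976274738505626, 0.57014874631296, 1.60636573371759]
side [[399.6477985884558, 0.0, 278.483226787957], [0.0, 399.6477985884558, 211.52636546405836], [0.0, 0.0, 1.0]] [[-0.9971272994565457, -0.07524055823460667, 0.008718203659076334], [-0.04753428250179265, 0.5319900412508342, -0.8454153346119146], [0.05897152419207204, -0.8434011230763688, -0.534038299120937]] [0.5615537793104894, 0.06823465953691271, 1.46861128544561]
```

View pics/top0.png

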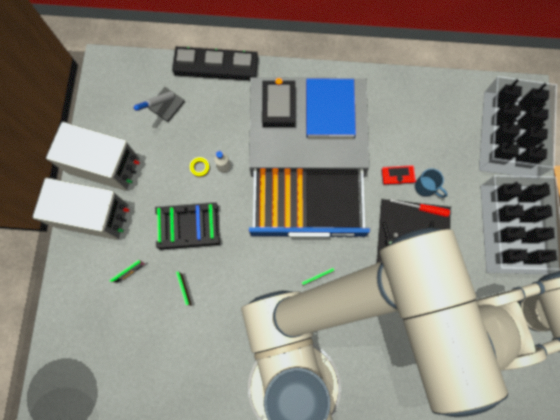

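View pics/side0.png

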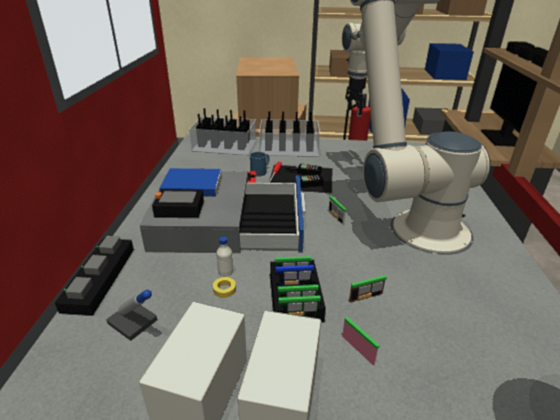

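```bash
cat > h.py <<'E'
import numpy as np, cv2
from scipy.spatial.transform import Rotation as Ro
from cell import env, eyes, ticket
def cam(n):
    s=env.sense(); c=eyes.camera(n)
    if n=="wrist":
        T=np.eye(4); T[:3,:3]=Ro.from_rotvec(s["orientation"]).as_matrix(); T[:3,3]=s["ee_pos"]
        W=np.linalg.inv(T@np.array(c["tool_from_camera"])); c["R"]=W[:3,:3]; c["t"]=W[:3,3]
    c["R"]=np.array(c["R"]); c["t"]=np.array(c["t"]); c["mtx"]=np.array(c["mtx"])
    return c
def ray(c,uv,z):
    d=c["R"].T@np.linalg.inv(c["mtx"])@np.array([uv[0],uv[1],1.]); o=-c["R"].T@c["t"]
    return o+d*(z-o[2])/d[2]
def proj(c,X):
    p=c["mtx"]@(c["R"]@np.array(X)+c["t"]); return p[:2]/p[2]
def mask(c,name):
    h=cv2.cvtColor(c["img"],cv2.COLOR_RGB2HSV)
    lo,hi={"green":((50,140,80),(75,255,255)),"blue":((105,140,80),(125,255,255)),"orange":((10,150,120),(24,255,255)),"yellow":((26,150,120),(34,255,255))}[name]
    return cv2.inRange(h,np.array(lo),np.array(hi))
def blobs(c,name,z,amin=20):
    out=[]
    for k in cv2.findContours(mask(c,name),cv2.RETR_EXTERNAL,cv2.CHAIN_APPROX_NONE)[0]:
        if cv2.contourArea(k)<amin: continue
        r=cv2.minAreaRect(k); b=cv2.boxPoints(r)
        P=np.array([ray(c,q,z)[:2] for q in b]); m=P.mean(0)
        e=[P[1]-P[0],P[2]-P[1]]; e.sort(key=np.linalg.norm)
        out.append((np.round(r[0],0).tolist(),m.round(4).tolist(),[round(float(np.linalg.norm(x)),4) for x in e],round(float(np.degrees(np.arctan2(e[1][1],e[1][0]))%180),1)))
    return out
def save(c,f,box=None,s=1):
    im=c["img"] if box is None else c["img"][box[1]:box[3],box[0]:box[2]]
    im=cv2.resize(im,None,fx=s,fy=s,interpolation=cv2.INTER_CUBIC); cv2.imwrite(f,im[:,:,::-1]);
E
python3 - <<'E'
from h import *
t=cam("top"); s=cam("side")
for n,z in (("green",.08),("blue",.08),("orange",.018)):
    for b in blobs(t,n,z): print(n,b)
a=s["img"][250:360,245:405]; b=s["img"][150:230,245:405]; d=t["img"][150:310,100:340]
f=lambda x,k:cv2.resize(x,None,fx=k,fy=k,interpolation=cv2.INTER_CUBIC)
L=np.vstack([f(a,2.5),f(b,2.5)]); R=f(d,1.6); R=cv2.copyMakeBorder(R,0,L.shape[0]-R.shape[0],0,0,cv2.BORDER_CONSTANT)
im=np.hstack([L,R]); print(im.shape); cv2.imwrite("pics/crop1.png",im[:,:,::-1])
E
```

```text
green ([183.0, 287.0], [0.2779, 0.3708], [0.0101, 0.1032], 23.5)
green ([318.0, 276.0], [0.3439, -0.0482], [0.0064, 0.1017], 119.0)
green ([125.0, 271.0], [0.3157, 0.5563], [0.0114, 0.1028], 131.3)
green ([158.0, 225.0], [0.4702, 0.4719], [0.0097, 0.1118], 7.5)
green ([171.0, 224.0], [0.4765, 0.4309], [0.0138, 0.1122], 9.1)
green ([211.0, 221.0], [0.4957, 0.3064], [0.0138, 0.1126], 8.7)
blue ([309.0, 230.0], [0.4892, -0.012], [0.0228, 0.3795], 94.8)
blue ([197.0, 222.0], [0.4892, 0.348], [0.0137, 0.1123], 8.7)
blue ([140.0, 106.0], [0.8767, 0.5879], [0.0165, 0.0458], 114.6)
blue ([330.0, 106.0], [0.9239, -0.0583], [0.1625, 0.2028], 3.6)
orange ([300.0, 197.0], [0.614, 0.0251], [0.0172, 0.1961], 3.8)
orange ([287.0, 197.0], [0.611, 0.0673], [0.0206, 0.2031], 4.1)
orange ([274.0, 196.0], [0.6095, 0.1097], [0.0172, 0.1997], 4.4)
orange ([262.0, 196.0], [0.6064, 0.1524], [0.02, 0.1999], 3.4)
orange ([278.0, 81.0], [1.0352, 0.1296], [0.0213, 0.024], 46.7)
(475, 784, 3)
```

View pics/crop1.png

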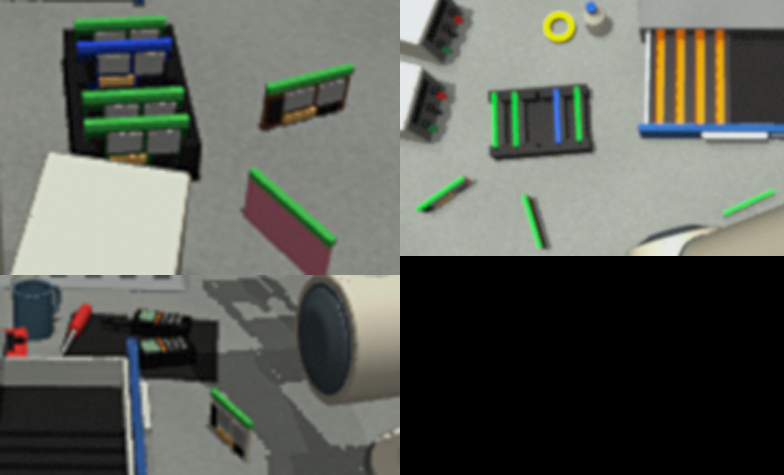

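Run:
```python
from h import *
t=cam("top"); s=cam("side")
for uv in ((309,168),(311,180),(283,176)): print("side",uv,ray(s,uv,.035).round(3))
for uv in ((383,200),(450,203),(435,211),(220,160),(429,180),(398,176),(390,232)): print("top",uv,ray(t,uv,.02).round(3))
for b in blobs(t,"blue",.097,400)[:1]: print(b)
k=mask(t,"blue"); k[:215]=0;k[245:]=0;k[:,:240]=0
ys,xs=np.nonzero(k)
# top rear edge of the front: topmost blue pixel per column
P=[ray(t,(x,ys[xs==x].min()-.0),.097)[:2] for x in range(255,366,3)]; P=np.array(P); p=np.polyfit(P[:,1],P[:,0],1); print("inner edge x=%.4f*y+%.4f"%tuple(p), np.degrees(np.arctan(p[0])), "y", P[:,1].min(),P[:,1].max())
# orange strips: left/right edges at rows
o=mask(t,"orange")
for b in blobs(t,"orange",.018,200): print(b)
```

```text
side (309, 168) [ 0.455 -0.404  0.035]
side (311, 180) [ 0.445 -0.288  0.035]
side (283, 176) [ 0.567 -0.314  0.035]
top (383, 200) [ 0.623 -0.257  0.02 ]
top (450, 203) [ 0.629 -0.483  0.02 ]
top (435, 211) [ 0.597 -0.432  0.02 ]
top (220, 160) [0.723 0.307 0.02 ]
top (429, 180) [ 0.705 -0.412  0.02 ]
top (398, 176) [ 0.711 -0.306  0.02 ]
top (390, 232) [ 0.514 -0.283  0.02 ]
([309.0, 230.0], [0.4859, -0.0114], [0.0194, 0.3754], 94.2)
inner edge x=-0.0855*y+0.4918 -4.887348636487102 y -0.18230618272300628 0.16026267430192326
([300.0, 198.0], [0.6123, 0.025], [0.0172, 0.1995], 3.8)
([287.0, 197.0], [0.611, 0.0673], [0.0206, 0.2031], 4.2)
([274.0, 196.0], [0.6095, 0.1097], [0.0172, 0.1997], 4.4)
([262.0, 197.0], [0.6063, 0.1524], [0.0201, 0.2], 3.3)
```

Request:
{"method": "apply_moves", "body": {
  "deltas": [1, -0.5, 0, 0, 0, 1, 1, -0.5, 0, 0, 0, 1, 1, -1, 0, 0, 0, 1, 0, -1, 0, 0, 0, 0, 0, -1, 0, 0, 0, 0, 0, -1, 0, 0, 0, 0]
}}

```text
time: 0.9
ee_pos: [0.2984, -0.4505, 0.2091]
orientation: [-3.136, -0.182, 0.0]
contact_force: [-0.1, 1.0, 0.5]
width: 0.0855
grip_force: 0.0
```

Request:
{"method": "apply_moves", "body": {
  "deltas": [1, -0.5, -0.5, 0, 0, 0, 1, -1, -0.5, 0, 0, 0.4, 1, -1, -0.5, 0, 0, 0, 0, -1, -0.5, 0, 0, 0, 0, 0, 0, 0, 0, 0]
}}

```text
time: 1.4
ee_pos: [0.3522, -0.3739, 0.2504]
orientation: [3.139, 0.119, 0.001]
contact_force: [0.2, -1.0, -1.5]
width: 0.0851
grip_force: 0.0
```

Run:
```python
from h import *
c=cam("wrist"); save(c,"pics/w1.png"); t=cam("top"); save(t,"pics/t1.png",(350,160,510,300),4)
print(env.sense()["ee_pos"],env.sense()["q"])
for p in ((.45,-.29,.035),(.45,-.4,.035)): print(proj(c,p),proj(t,p))
```

```text
[ 0.35180072 -0.3756126   0.24937157] [-9.34120704e-01  2.97082994e-01  1.55652378e+00 -1.06652891e-04
  1.28730252e+00  5.62317158e-01]
[207.65631845  76.06807834] [392.49719399 250.60488907]
[312.77073011  84.54342613] [426.21267613 253.07838207]
```

View pics/w1.png

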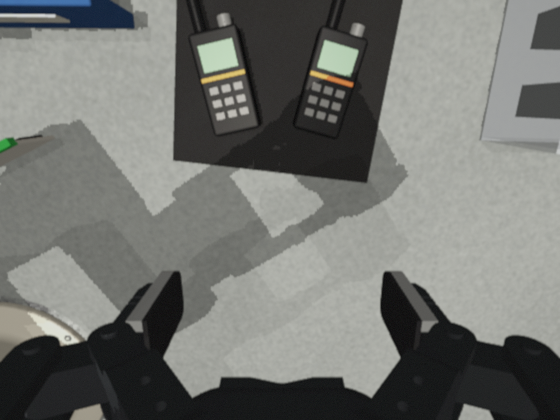

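Run:
```python
from h import *
c=cam("wrist")
for Q in (((190,33),(240,25),(258,127),(213,137)),((318,27),(367,40),(342,137),(295,125))):
    P=np.array([ray(c,q,.035)[:2] for q in Q]); a=(P[0]+P[1]-P[2]-P[3])/2
    print(P.mean(0).round(4),np.linalg.norm(a).round(3),np.linalg.norm(P[0]-P[1]).round(3),np.degrees(np.arctan2(a[1],a[0])).round(1))
s=env.sense(); print(s["ee_pos"],s["orientation"])
```

```text
[ 0.4444 -0.3108] 0.102 0.051 13.5
[ 0.451  -0.4198] 0.098 0.051 -8.1
[ 0.3516526  -0.37598834  0.24909541] [3.13913560e+00 1.15836431e-01 9.16986437e-05]
```

```bash
cat >> h.py <<'E'
def plan(x,y,z,yaw):
    "remaining turn (shares of 6 deg, tool z) and shift (shares of 20 mm) in tool axes once turned"
    s=env.sense(); r=s["orientation"]; cur=np.degrees(2*np.arctan2(r[1],r[0])); 
    d=(yaw-cur+180)%360-180; th=np.radians(yaw); D=np.array([x,y,z])-s["ee_pos"]
    tl=np.linalg.norm(Ro.from_rotvec(r).as_matrix()[:,2]+[0,0,1])
    print("t",round(s["time"],1),"wz %.2f"%(-d/6),"d",np.round([D[0]*np.cos(th)+D[1]*np.sin(th),D[0]*np.sin(th)-D[1]*np.cos(th),-D[2]],4)/.02,"yaw %.1f tilt %.3f"%((cur+180)%360-180,tl),"w %.4f"%s["width"])
E
ls
```

```text
h.py
pics
```

Request:
{"method": "apply_moves", "body": {
  "deltas": [0, 0, 1, 0, 0, -0.77, 0, 0, 1, 0, 0, -0.77, 0.87, -0.35, 1, 0, 0, 0, 0.87, -0.35, 1, 0, 0, 0, 0.87, -0.35, 1, 0, 0, 0, 0.87, -0.35, 1, 0, 0, 0, 0.87, -0.35, 1, 0, 0, 0, 0.87, -0.35, 1, 0, 0, 0, 0, 0, 0, 0, 0, 0],
  "claw": 75
}}

```text
time: 2.45
ee_pos: [0.4435, -0.3092, 0.0864]
orientation: [-3.117, -0.369, 0.004]
contact_force: [-0.4, -0.1, 0.2]
width: 0.0752
grip_force: 0.0
```

Run:
```python
from h import *
plan(.444,-.311,.022,13.5)
c=cam("wrist"); save(c,"pics/w2.png")
```

```text
t 2.5 wz 0.00 d [0.005 0.095 3.22 ] yaw 13.5 tilt 0.004 w 0.0752
```

View pics/w2.png

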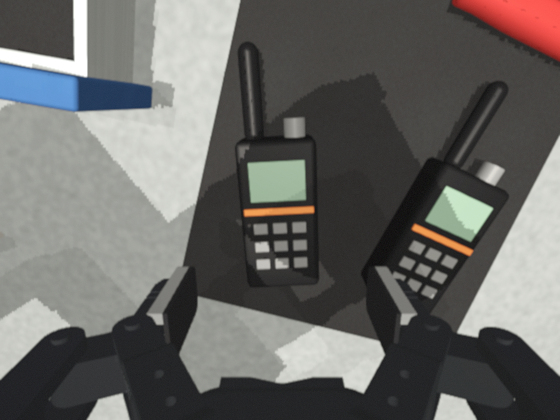

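Run:
```python
from h import *
c=cam("wrist")
for Q in (((237,142),(316,138),(318,282),(248,285)),):
    P=np.array([ray(c,q,.035)[:2] for q in Q]); a=(P[0]+P[1]-P[2]-P[3])/2
    print(P.round(3).tolist(),P.mean(0).round(4),np.linalg.norm(a).round(3),np.linalg.norm(P[0]-P[1]).round(3),np.degrees(np.arctan2(a[1],a[0])).round(1))
```

```text
[[0.488, -0.271], [0.502, -0.318], [0.405, -0.346], [0.391, -0.298]] [ 0.4465 -0.3084] 0.101 0.05 15.9
```

Request:
{"method": "apply_moves", "body": {
  "deltas": [0.15, 0, 0.6, 0, 0, -0.4, 0, 0, 1, 0, 0, 0, 0, 0, 1, 0, 0, 0, 0, 0, 0.62, 0, 0, 0, 0, 0, 0, 0, 0, 0],
  "claw": 75
}}

```text
time: 3.05
ee_pos: [0.4455, -0.31, 0.024]
orientation: [-3.111, -0.432, 0.002]
contact_force: [-0.7, -0.8, 0.9]
width: 0.0753
grip_force: 0.0
```

Request:
{"method": "apply_moves", "body": {
  "deltas": [0, 0, 0, 0, 0, 0, 0, 0, 0, 0, 0, 0, 0, 0, 0, 0, 0, 0, 0, 0, 0, 0, 0, 0, 0, 0, 0, 0, 0, 0, 0, 0, 0, 0, 0, 0],
  "claw": 40,
  "newtons": 40
}}

```text
time: 3.65
ee_pos: [0.4464, -0.3097, 0.0249]
orientation: [3.111, 0.434, 0.0]
contact_force: [0.0, 1.0, 0.5]
width: 0.0401
grip_force: 0.0
```

Run:
```python
from h import *
c=cam("wrist"); save(c,"pics/w3.png"); print(env.sense()["width"])
```

```text
0.04016831819365083
```

View pics/w3.png

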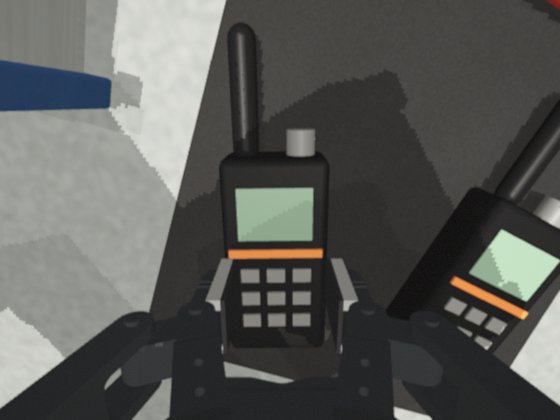

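Run:
```python
from h import *
c=cam("wrist"); T=np.linalg.inv(np.array(c["tool_from_camera"]))
for z in (-.03,-.005,0,.007,.014):
  for hw in (.02,.026):
    for x in (-.011,.011):
      p=c["mtx"]@(T@np.array([x,hw,z,1]))[:3]; q=c["mtx"]@(T@np.array([x,-hw,z,1]))[:3]; print(z,hw,x,(p/p[2])[:2].round(),(q/q[2])[:2].round(),p[2].round(3))
```

```text
-0.03 0.02 -0.011 [325. 305.] [237. 305.] 0.154
-0.03 0.02 0.011 [327. 261.] [235. 261.] 0.148
-0.03 0.026 -0.011 [339. 305.] [224. 305.] 0.154
-0.03 0.026 0.011 [341. 261.] [221. 261.] 0.148
-0.005 0.02 -0.011 [319. 278.] [243. 278.] 0.178
-0.005 0.02 0.011 [321. 239.] [241. 239.] 0.172
-0.005 0.026 -0.011 [331. 278.] [231. 278.] 0.178
-0.005 0.026 0.011 [333. 239.] [230. 239.] 0.172
0 0.02 -0.011 [318. 273.] [244. 274.] 0.183
0 0.02 0.011 [320. 235.] [243. 235.] 0.176
0 0.026 -0.011 [330. 273.] [233. 274.] 0.183
0 0.026 0.011 [331. 235.] [231. 235.] 0.176
0.007 0.02 -0.011 [317. 268.] [245. 268.] 0.19
0.007 0.02 0.011 [318. 231.] [244. 231.] 0.183
0.007 0.026 -0.011 [328. 268.] [234. 268.] 0.19
0.007 0.026 0.011 [329. 231.] [233. 231.] 0.183
0.014 0.02 -0.011 [316. 262.] [246. 262.] 0.196
0.014 0.02 0.011 [317. 226.] [245. 226.] 0.19
0.014 0.026 -0.011 [326. 262.] [236. 262.] 0.196
0.014 0.026 0.011 [328. 226.] [234. 226.] 0.19
```

Request:
{"method": "apply_moves", "body": {
  "deltas": [0, 0, 0, 0, 0, 0, 0, 0, 0, 0, 0, 0, 0, 0, 0, 0, 0, 0],
  "claw": 30,
  "newtons": 40
}}

```text
time: 4.05
ee_pos: [0.4464, -0.3097, 0.0248]
orientation: [-3.112, -0.434, 0.0]
contact_force: [-0.8, 0.1, 0.2]
width: 0.0299
grip_force: 0.0
```

Run:
```python
from h import *
c=cam("wrist"); a=cv2.imread("pics/w3.png")[:,:,::-1]
save(c,"pics/w4.png",(180,200,390,400),2.8)
d=np.abs(a.astype(int)-c["img"]).max(2)>40; print(d.sum(), [ (r,np.nonzero(d[r])[0][[0,-1]].tolist()) for r in range(230,400,20) if d[r].any()]); print(env.sense())
```

```text
6054 [(270, [217, 346]), (290, [209, 354]), (310, [147, 347]), (330, [102, 461]), (350, [76, 486]), (370, [50, 513]), (390, [23, 540])]
{'time': 4.1, 'q': array([-7.16577062e-01,  6.32450912e-01,  1.72711698e+00,  1.78814404e-05,
        7.82088532e-01,  5.77310048e-01]), 'joint_velocities': array([-0.00168679, -0.00141629,  0.00088501, -0.00111183, -0.0013759 ,
       -0.00047366]), 'effort': array([ 3.68169509e-03, -8.33008146e+01, -2.11975354e+01, -1.61988614e-04,
        1.69350667e-03,  3.12898669e-05]), 'ee_pos': array([ 0.44634349, -0.30973361,  0.02475421]), 'orientation': array([-3.11147596e+00, -4.33552093e-01,  5.07935948e-05]), 'contact_force': array([-0.04865061, -0.63289479,  0.27844271]), 'ft_torque': array([ 0.00446919,  0.0138047 , -0.01598902]), 'grip_force': 0.0, 'width': 0.030163941836422917}
```

View pics/w4.png

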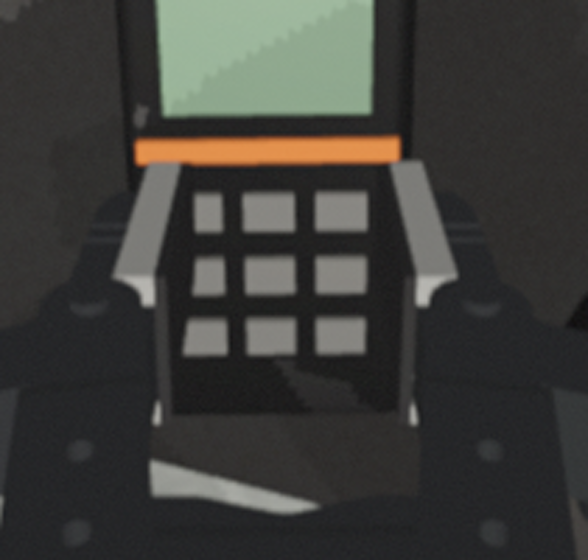

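Request:
{"method": "apply_moves", "body": {
  "deltas": [0, 0, 0, 0, 0, 0, 0, 0, 0, 0, 0, 0, 0, 0, 0, 0, 0, 0, 0, 0, 0, 0, 0, 0, 0, 0, 0.3, 0, 0, 0, 0, 0, 0, 0, 0, 0],
  "claw": 75
}}

```text
time: 4.7
ee_pos: [0.446, -0.3095, 0.018]
orientation: [-3.111, -0.434, 0.001]
contact_force: [-0.0, -0.8, 0.2]
width: 0.0752
grip_force: 0.0
```

Run:
```python
from h import *
c=cam("wrist"); s=cam("side"); 
a=c["img"][180:400,130:450]; p=proj(s,env.sense()["ee_pos"]); print(c["mtx"][0],np.array(c["tool_from_camera"]).round(3),p)
x,y=p.astype(int); b=s["img"][max(y-70,0):y+40,x-80:x+80]
f=lambda x,k:cv2.resize(x,None,fx=k,fy=k,interpolation=cv2.INTER_CUBIC)
A=f(a,1.2);B=f(b,2.4); B=B[:A.shape[0]]; A=A[:B.shape[0]]
im=np.hstack([A,B]); print(im.shape); cv2.imwrite("pics/c5.png",im[:,:,::-1])
```

```text
[340.19290992   0.         281.41216836] [[-0.    -0.955 -0.298  0.076]
 [ 1.    -0.001  0.001  0.   ]
 [-0.001 -0.298  0.955 -0.164]
 [ 0.     0.     0.     1.   ]] [310.54408802 181.01870277]
(264, 768, 3)
```

View pics/c5.png

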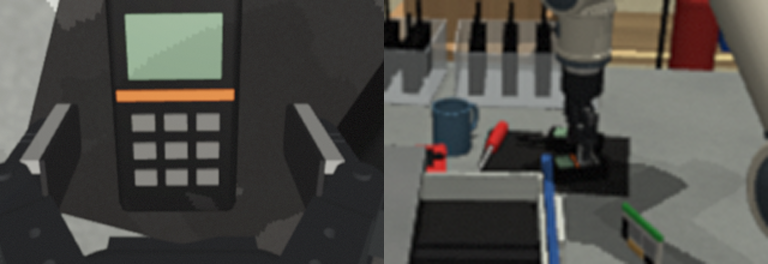

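Request:
{"method": "apply_moves", "body": {
  "deltas": [0, 0, 0.25, 0, 0, 0, 0, 0, 0.25, 0, 0, 0, 0, 0, 0, 0, 0, 0]
}}

```text
time: 5.1
ee_pos: [0.446, -0.3095, 0.008]
orientation: [-3.111, -0.433, 0.001]
contact_force: [-0.5, 0.6, -0.0]
width: 0.075
grip_force: 0.0
```

Request:
{"method": "apply_moves", "body": {
  "deltas": [0, 0, 0, 0, 0, 0, 0, 0, 0, 0, 0, 0, 0, 0, 0, 0, 0, 0],
  "claw": 60
}}

```text
time: 5.4
ee_pos: [0.4464, -0.3098, 0.0089]
orientation: [3.111, 0.434, 0.0]
contact_force: [0.2, 0.0, 0.7]
width: 0.06
grip_force: 0.0
```

Request:
{"method": "apply_moves", "body": {
  "deltas": [0, 0, 0, 0, 0, 0, 0, 0, 0, 0, 0, 0, 0, 0, 0, 0, 0, 0],
  "claw": 47
}}

```text
time: 5.7
ee_pos: [0.4468, -0.3111, 0.0103]
orientation: [3.109, 0.434, 0.002]
contact_force: [-7.2, -7.0, 26.1]
width: 0.0469
grip_force: 13.0
```

Request:
{"method": "apply_moves", "body": {
  "deltas": [0, 0, -0.2, 0, 0, 0, 0, 0, 0, 0, 0, 0, 0, 0, 0, 0, 0, 0, 0, 0, 0, 0, 0, 0],
  "claw": 75
}}

```text
time: 6.1
ee_pos: [0.4463, -0.3096, 0.0126]
orientation: [-3.111, -0.434, 0.0]
contact_force: [-0.6, 0.6, 0.7]
width: 0.075
grip_force: 0.0
```

Run:
```python
from h import *
c=cam("wrist"); save(c,"pics/w6.png",(100,100,480,420),2); s=env.sense(); print(s["ee_pos"],s["contact_force"],s["q"])
```

```text
[ 0.4462871  -0.30960488  0.01255044] [ 0.06409557 -0.57226724 -0.33665803] [-7.16489985e-01  6.52755483e-01  1.73390627e+00  7.15128752e-05
  7.55315172e-01  5.77322722e-01]
```

View pics/w6.png

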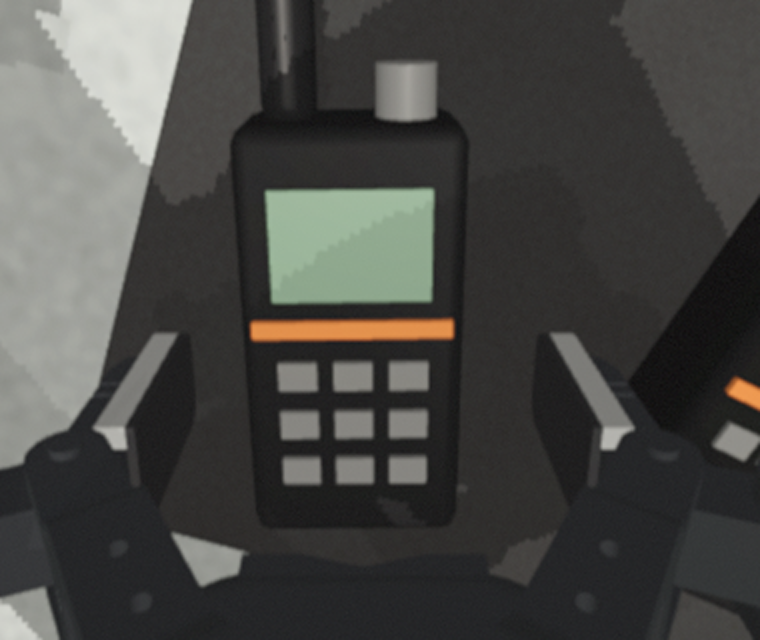

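Request:
{"method": "apply_moves", "body": {
  "deltas": [0, 0, 0.3, 0, 0, 0, 0, 0, 0.3, 0, 0, 0, 0, 0, 0, 0, 0, 0]
}}

```text
time: 6.45
ee_pos: [0.4459, -0.3093, -0.0003]
orientation: [-3.11, -0.433, 0.002]
contact_force: [0.2, -0.2, 0.6]
width: 0.0751
grip_force: 0.0
```

Request:
{"method": "apply_moves", "body": {
  "deltas": [0, 0, 0.25, 0, 0, 0, 0, 0, 0.25, 0, 0, 0, 0, 0, 0, 0, 0, 0]
}}

```text
time: 6.75
ee_pos: [0.4461, -0.3095, -0.01]
orientation: [-3.111, -0.434, 0.001]
contact_force: [-0.6, 0.1, -0.1]
width: 0.0748
grip_force: 0.0
```

Request:
{"method": "apply_moves", "body": {
  "deltas": [0, 0, 0, 0, 0, 0, 0, 0, 0, 0, 0, 0, 0, 0, 0, 0, 0, 0],
  "claw": 60
}}

```text
time: 7.05
ee_pos: [0.4465, -0.3098, -0.009]
orientation: [3.111, 0.434, 0.0]
contact_force: [-0.0, -0.3, 0.2]
width: 0.0603
grip_force: 0.0
```

Request:
{"method": "apply_moves", "body": {
  "deltas": [0, 0, 0.2, 0, 0, 0, 0, 0, 0.1, 0, 0, 0, 0, 0, 0, 0, 0, 0, 0, 0, 0, 0, 0, 0, 0, 0, 0, 0, 0, 0],
  "claw": 46,
  "newtons": 40
}}

```text
time: 7.55
ee_pos: [0.4468, -0.3098, -0.0135]
orientation: [3.11, 0.433, 0.002]
contact_force: [-5.3, 8.6, 42.6]
width: 0.0511
grip_force: 39.0
```

Request:
{"method": "apply_moves", "body": {
  "deltas": [0, 0, -0.3, 0, 0, 0, 0, 0, -0.3, 0, 0, 0, 0, 0, 0, 0, 0, 0]
}}

```text
time: 7.85
ee_pos: [0.4466, -0.31, -0.0027]
orientation: [3.111, 0.433, 0.001]
contact_force: [0.1, -0.3, -2.7]
width: 0.0511
grip_force: 44.3
```

Request:
{"method": "apply_moves", "body": {
  "deltas": [0, 0, -1, 0, 0, 0, 0, 0, -1, 0, 0, 0, 0, 0, -1, 0, 0, 0, 0, 0, -1, 0, 0, 0, 0, 0, -1, 0, 0, 0, 0, 0, -1, 0, 0, 0, 0, 0, 0, 0, 0, 0]
}}

```text
time: 8.55
ee_pos: [0.4473, -0.3106, 0.1186]
orientation: [3.109, 0.433, 0.004]
contact_force: [0.3, 0.1, -3.3]
width: 0.0511
grip_force: 44.4
```

Run:
```python
from h import *
c=cam("wrist"); s=cam("side"); f=lambda x,k:cv2.resize(x,None,fx=k,fy=k,interpolation=cv2.INTER_CUBIC)
p=proj(s,env.sense()["ee_pos"]);x,y=p.astype(int); b=s["img"][y-60:y+80,x-70:x+70]
A=f(c["img"],.9);B=f(b,2.7); im=np.hstack([A[:378],B[:378]][:2]); im=im[:,:800]; print(im.shape,p); cv2.imwrite("pics/c7.png",im[:,:,::-1]); print(env.sense()["ee_pos"],env.sense()["contact_force"],env.sense()["width"])
```

```text
(378, 800, 3) [311.71753548 160.54614667]
[ 0.44628081 -0.30969383  0.11634247] [-0.18949903  0.06888802 -2.14027778] 0.05145809904212455
```

View pics/c7.png

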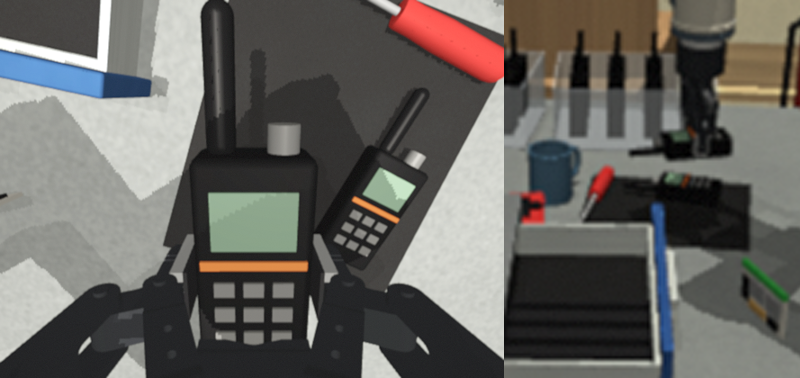

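Run:
```python
from h import *
plan(.5864,-.0475,.116,4.2)
```

```text
t 8.7 wz 1.94 d [  7.945 -12.56    0.015] yaw 15.9 tilt 0.000 w 0.0515
```

Request:
{"method": "apply_moves", "body": {
  "deltas": [0, 0, 0, 0, 0, 0.97, 0, 0, 0, 0, 0, 0.97, 0.6, -1, 0, 0, 0, 0, 0.6, -1, 0, 0, 0, 0, 0.6, -1, 0, 0, 0, 0, 0.6, -1, 0, 0, 0, 0, 0.6, -1, 0, 0, 0, 0, 0.6, -1, 0, 0, 0, 0, 0.6, -1, 0, 0, 0, 0, 0.6, -1, 0, 0, 0, 0]
}}

```text
time: 9.65
ee_pos: [0.5299, -0.1419, 0.1152]
orientation: [-3.139, -0.116, 0.003]
contact_force: [0.4, -0.6, -2.8]
width: 0.0511
grip_force: 44.3
```

Request:
{"method": "apply_moves", "body": {
  "deltas": [0.6, -1, 0, 0, 0, 0, 0.6, -1, 0, 0, 0, 0, 0.6, -1, 0, 0, 0, 0, 0.6, -1, 0, 0, 0, 0, 0.74, -0.56, 0, 0, 0, 0, 0, 0, 0, 0, 0, 0, 0, 0, 0, 0, 0, 0]
}}

```text
time: 10.35
ee_pos: [0.5855, -0.0473, 0.1154]
orientation: [-3.139, -0.117, 0.003]
contact_force: [0.5, -0.5, -3.4]
width: 0.0515
grip_force: 44.2
```

Run:
```python
from h import *
plan(.5864,-.0475,.004,4.2)
c=cam("wrist"); save(c,"pics/w8.png",None,1.3); print(c["img"].shape)
print(env.sense()["contact_force"])
# mid-foam landmarks in wrist frame
for b in blobs(c,"orange",.018,100): print(b)
F=np.array([.4935,-.0112]);ex=np.array([.9973,.0732]);ey=np.array([-.0732,.9973])
for l in (.175,.007,-.175): print(l,proj(c,[*(F+l*ey),.097]).round())
```

```text
t 10.3 wz 0.01 d [0.045 0.015 5.57 ] yaw 4.3 tilt 0.002 w 0.0515
(420, 560, 3)
[ 0.208872   -0.33063845 -1.95573857]
([282.0, 296.0], [0.5015, -0.0539], [0.011, 0.1053], 94.2)
([184.0, 154.0], [0.609, 0.0294], [0.0099, 0.1863], 3.7)
([127.0, 162.0], [0.598, 0.0727], [0.004, 0.2017], 4.2)
0.175 [-50. 367.]
0.007 [205. 367.]
-0.175 [482. 367.]
```

View pics/w8.png

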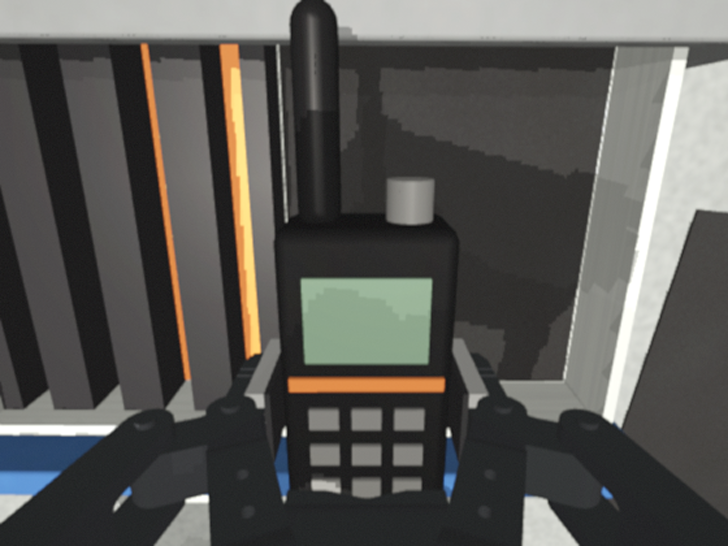

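Run:
```python
from h import *
c=cam("wrist")
for n,uv,z in (("front inner top white/blue",(30/1.3,428/1.3),.097),("blue top",(60/1.3,437/1.3),.097),("blue bottom",(60/1.3,490/1.3),.097),("floor rightfront corner",(563/1.3,380/1.3),.018),("right wall top inner",(665/1.3,160/1.3),.067),("right wall floor",(590/1.3,220/1.3),.018),("foam bay edge top far",(280/1.3,60/1.3),.052),("foam bay edge near",(288/1.3,215/1.3),.052),("panel edge",(500/1.3,42/1.3),.11),("foam front end",(170/1.3,405/1.3),.052)):
    print(n,ray(c,uv,z).round(4))
```

```text
front inner top white/blue [0.5134 0.1107 0.097 ]
blue top [0.5092 0.0969 0.097 ]
blue bottom [0.4766 0.1012 0.097 ]
floor rightfront corner [ 0.5141 -0.186   0.018 ]
right wall top inner [ 0.6603 -0.1825  0.067 ]
right wall floor [ 0.6225 -0.1796  0.018 ]
foam bay edge top far [6.916e-01 3.000e-04 5.200e-02]
foam bay edge near [ 0.6186 -0.0049  0.052 ]
panel edge [ 0.6952 -0.0863  0.11  ]
foam front end [0.4994 0.0628 0.052 ]
```

Request:
{"method": "apply_moves", "body": {
  "deltas": [0.1, 0.28, 0.5, 0, 0, 0, 0, 0, 1, 0, 0, 0, 0, 0, 1, 0, 0, 0, 0, 0, 1, 0, 0, 0, 0, 0, 1, 0, 0, 0, 0, 0, 0.4, 0, 0, 0, 0, 0, 0.2, 0, 0, 0, 0, 0, 0, 0, 0, 0]
}}

```text
time: 11.25
ee_pos: [0.5885, -0.0537, 0.0143]
orientation: [3.139, 0.115, -0.0]
contact_force: [-0.5, -0.7, -0.6]
width: 0.0512
grip_force: 47.3
```

Request:
{"method": "apply_moves", "body": {
  "deltas": [0, 0, 0.15, 0, 0, 0, 0, 0, 0.15, 0, 0, 0, 0, 0, 0, 0, 0, 0]
}}

```text
time: 11.55
ee_pos: [0.5891, -0.0536, 0.0089]
orientation: [3.139, 0.115, 0.002]
contact_force: [0.8, -0.0, 6.7]
width: 0.0513
grip_force: 48.4
```

Request:
{"method": "apply_moves", "body": {
  "deltas": [0, 0, 0, 0, 0, 0, 0, 0, 0, 0, 0, 0, 0, 0, 0, 0, 0, 0],
  "claw": 56
}}

```text
time: 11.85
ee_pos: [0.5885, -0.0532, 0.0086]
orientation: [-3.139, -0.115, 0.0]
contact_force: [0.1, 0.3, 0.6]
width: 0.0562
grip_force: 0.0
```

Request:
{"method": "apply_moves", "body": {
  "deltas": [0, 0, -0.5, 0, 0, 0, 0, 0, -1, 0, 0, 0, 0, 0, -1, 0, 0, 0, 0, 0, -1, 0, 0, 0, 0, 0, -1, 0, 0, 0, 0, 0, -1, 0, 0, 0, 0, 0, 0, 0, 0, 0]
}}

```text
time: 12.55
ee_pos: [0.5901, -0.0532, 0.122]
orientation: [3.138, 0.116, 0.007]
contact_force: [0.2, -0.0, -0.1]
width: 0.056
grip_force: 0.0
```

Run:
```python
from h import *
c=cam("wrist"); s=cam("side"); f=lambda x,k:cv2.resize(x,None,fx=k,fy=k,interpolation=cv2.INTER_CUBIC)
save(c,"pics/w9raw.png")
b=s["img"][140:260,225:345]
im=np.hstack([f(c["img"],.9)[:378],f(b,2.46)[:378] if f(b,2.46).shape[0]>=378 else cv2.copyMakeBorder(f(b,2.46),0,378-f(b,2.46).shape[0],0,0,cv2.BORDER_CONSTANT)]); cv2.imwrite("pics/c9.png",im[:,:,::-1]); print(im.shape)
plan(.451,-.4198,.116,-8.1)
```

```text
(378, 799, 3)
t 12.7 wz 2.05 d [-4.235 19.125  0.17 ] yaw 4.2 tilt 0.001 w 0.0564
```

View pics/c9.png

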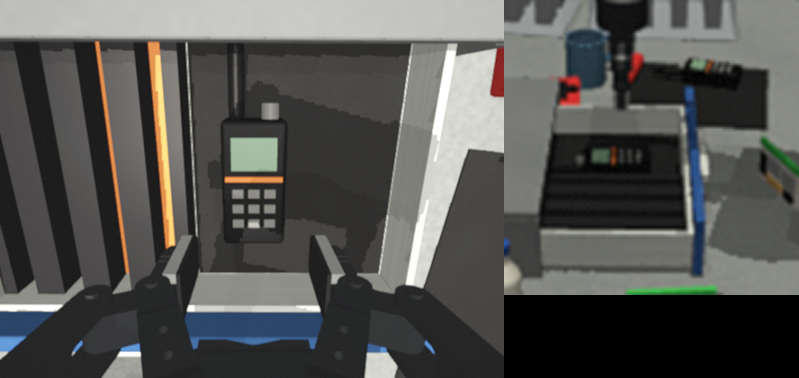

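Run:
```python
from h import *
c=cam("wrist")
Q=((247,138),(319,136),(314,269),(250,270))
for z in (.05,.03,.02):
    P=np.array([ray(c,q,z)[:2] for q in Q]); a=(P[0]+P[1]-P[2]-P[3])/2
    print(z,P.mean(0).round(4),np.linalg.norm(a).round(4),np.linalg.norm(P[0]-P[1]).round(4),np.linalg.norm(P[2]-P[3]).round(4))
t=cam("top"); h=cv2.cvtColor(t["img"],cv2.COLOR_RGB2HSV)
for b in blobs(t,"orange",.05,3): print(b)
```

```text
0.05 [ 0.5941 -0.0536] 0.099 0.0486 0.0487
0.03 [ 0.5881 -0.0541] 0.1075 0.0528 0.0529
0.02 [ 0.5851 -0.0544] 0.1117 0.0548 0.055
([431.0, 251.0], [0.4553, -0.4129], [0.0059, 0.0433], 77.9)
([298.0, 174.0], [0.682, 0.034], [0.0101, 0.0386], 3.8)
([287.0, 187.0], [0.6362, 0.0694], [0.0202, 0.1318], 4.1)
([274.0, 184.0], [0.6416, 0.1116], [0.0168, 0.1147], 4.4)
([262.0, 183.0], [0.6439, 0.1528], [0.0195, 0.1044], 2.5)
([278.0, 81.0], [1.0187, 0.128], [0.0209, 0.0235], 46.7)
```

```bash
sed -i 's/T\[:3,3\]=s\["ee_pos"\]/T[:3,3]=s["ee_pos"]+[0,0,.018]/' h.py
python3 - <<'E'
from h import *
t=cam("top")
for b in blobs(t,"orange",.036,3)[:1]: print(b)
E
```

```text
([431.0, 251.0], [0.4577, -0.4168], [0.006, 0.0437], 77.9)
```

Request:
{"method": "apply_moves", "body": {
  "deltas": [-0.2, 1, 0, 0, 0, 0.7, -0.2, 1, 0, 0, 0, 0.7, -0.2, 1, 0, 0, 0, 0.65, -0.2, 1, 0, 0, 0, 0, -0.2, 1, 0, 0, 0, 0, -0.2, 1, 0, 0, 0, 0, -0.2, 1, 0, 0, 0, 0, -0.2, 1, 0, 0, 0, 0, -0.2, 1, 0, 0, 0, 0, -0.2, 1, 0, 0, 0, 0],
  "claw": 75
}}

```text
time: 13.8
ee_pos: [0.5286, -0.2481, 0.118]
orientation: [-3.133, 0.221, 0.002]
contact_force: [0.8, -0.3, 0.4]
width: 0.0751
grip_force: 0.0
```

Request:
{"method": "apply_moves", "body": {
  "deltas": [-0.2, 1, 0, 0, 0, 0, -0.2, 1, 0, 0, 0, 0, -0.2, 1, 0, 0, 0, 0, -0.2, 1, 0, 0, 0, 0, -0.2, 1, 0, 0, 0, 0, -0.2, 1, 0, 0, 0, 0, -0.2, 1, 0, 0, 0, 0, -0.2, 1, 0, 0, 0, 0, 0, 0, 0, 0, 0, 0]
}}

```text
time: 14.7
ee_pos: [0.4742, -0.4037, 0.1182]
orientation: [3.133, -0.224, -0.001]
contact_force: [0.2, -0.4, -0.2]
width: 0.0751
grip_force: 0.0
```

Run:
```python
from h import *
c=cam("wrist"); plan(.451,-.4198,.116,-8.1)
for b in blobs(c,"orange",.035,50): print(b)
save(c,"pics/w10.png")
```

```text
t 14.8 wz -0.01 d [-1.04   1.025  0.11 ] yaw -8.2 tilt 0.001 w 0.0756
([303.0, 227.0], [0.4504, -0.4188], [0.0058, 0.0499], 78.9)
```

Request:
{"method": "apply_moves", "body": {
  "deltas": [0, 0, 0, 0, 0, 0.48, -0.94, 0.91, 0, 0, 0, 0, 0, 0, 1, 0, 0, 0, 0, 0, 1, 0, 0, 0, 0, 0, 1, 0, 0, 0, 0, 0, 1, 0, 0, 0, 0, 0, 1, 0, 0, 0, 0, 0, 0.9, 0, 0, 0, 0, 0, 0.4, 0, 0, 0, 0, 0, 0, 0, 0, 0]
}}

```text
time: 15.75
ee_pos: [0.4529, -0.4148, -0.0082]
orientation: [-3.126, 0.299, 0.002]
contact_force: [0.3, 0.0, -0.2]
width: 0.075
grip_force: 0.0
```

Request:
{"method": "apply_moves", "body": {
  "deltas": [0, 0, 0, 0, 0, 0, 0, 0, 0, 0, 0, 0, 0, 0, 0, 0, 0, 0, 0, 0, 0, 0, 0, 0, 0, 0, 0, 0, 0, 0, 0, 0, 0, 0, 0, 0],
  "claw": 44,
  "newtons": 40
}}

```text
time: 16.35
ee_pos: [0.4537, -0.4162, -0.0061]
orientation: [3.126, -0.3, 0.002]
contact_force: [-0.3, 1.2, 6.6]
width: 0.0513
grip_force: 43.1
```

Request:
{"method": "apply_moves", "body": {
  "deltas": [0, 0, -1, 0, 0, 0, 0, 0, -1, 0, 0, 0, 0, 0, -1, 0, 0, 0, 0, 0, -1, 0, 0, 0, 0, 0, -1, 0, 0, 0, 0, 0, -1, 0, 0, -0.9, 0, 0, -0.2, 0, 0, -0.9, 0, 0, 0, 0, 0, -0.8, 0, 0, 0, 0, 0, 0]
}}

```text
time: 17.25
ee_pos: [0.4533, -0.4158, 0.1175]
orientation: [3.138, 0.13, 0.001]
contact_force: [-0.2, -0.0, -2.7]
width: 0.0508
grip_force: 43.0
```

Run:
```python
from h import *
plan(.594,-.133,.012,4.2)
```

```text
t 17.2 wz 0.09 d [  8.055 -13.585   5.275] yaw 4.7 tilt 0.001 w 0.0508
```

Request:
{"method": "apply_moves", "body": {
  "deltas": [0.575, -0.97, 0, 0, 0, 0.09, 0.575, -0.97, 0, 0, 0, 0, 0.575, -0.97, 0, 0, 0, 0, 0.575, -0.97, 0, 0, 0, 0, 0.575, -0.97, 0, 0, 0, 0, 0.575, -0.97, 0, 0, 0, 0, 0.575, -0.97, 0, 0, 0, 0, 0.575, -0.97, 0, 0, 0, 0, 0.575, -0.97, 0, 0, 0, 0, 0.575, -0.97, 0, 0, 0, 0]
}}

```text
time: 18.25
ee_pos: [0.5541, -0.213, 0.1168]
orientation: [-3.14, -0.108, 0.0]
contact_force: [0.7, 0.2, -1.9]
width: 0.0511
grip_force: 43.0
```

Request:
{"method": "apply_moves", "body": {
  "deltas": [0.575, -0.97, 0, 0, 0, 0, 0.575, -0.97, 0, 0, 0, 0, 0.575, -0.97, 0, 0, 0, 0, 0.575, -0.97, 0, 0, 0, 0, 0, 0, 0, 0, 0, 0, 0, 0, 0, 0, 0, 0]
}}

```text
time: 18.85
ee_pos: [0.5941, -0.133, 0.1167]
orientation: [3.14, 0.111, -0.0]
contact_force: [0.7, -1.3, -2.4]
width: 0.0509
grip_force: 43.0
```

Run:
```python
from h import *
plan(.594,-.133,.012,4.2)
c=cam("wrist"); h=cv2.cvtColor(c["img"],cv2.COLOR_RGB2HSV)
save(c,"pics/w11.png")
# right wall / radio band positions
for b in blobs(c,"orange",.05,50): print(b)
```

```text
t 18.9 wz -0.03 d [-5.000e-03  0.000e+00  5.235e+00] yaw 4.0 tilt 0.000 w 0.0509
([281.0, 289.0], [0.5241, -0.1378], [0.0094, 0.0938], 94.0)
```

View pics/w11.png

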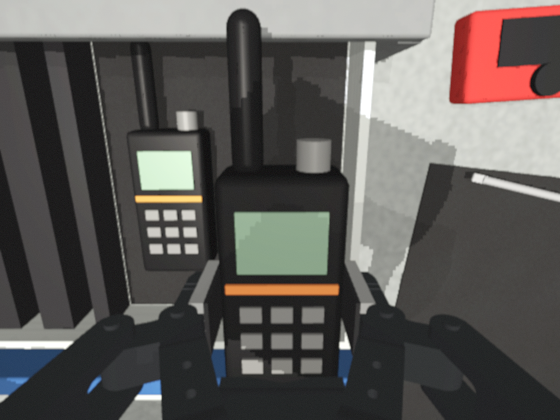

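Request:
{"method": "apply_moves", "body": {
  "deltas": [0, -0.08, 1, 0, 0, 0, 0, 0, 1, 0, 0, 0, 0, 0, 1, 0, 0, 0, 0, 0, 1, 0, 0, 0, 0, 0, 1, 0, 0, 0, 0, 0, 0.2, 0, 0, 0, 0, 0, 0, 0, 0, 0]
}}

```text
time: 19.6
ee_pos: [0.5934, -0.1324, 0.0125]
orientation: [-3.14, -0.11, 0.002]
contact_force: [-0.6, 0.3, -2.2]
width: 0.0507
grip_force: 47.4
```

Request:
{"method": "apply_moves", "body": {
  "deltas": [0, 0, 0.1, 0, 0, 0, 0, 0, 0.1, 0, 0, 0, 0, 0, 0, 0, 0, 0]
}}

```text
time: 19.9
ee_pos: [0.5948, -0.1323, 0.0096]
orientation: [3.139, 0.111, 0.003]
contact_force: [0.0, -0.6, 5.3]
width: 0.0507
grip_force: 48.5
```

Request:
{"method": "apply_moves", "body": {
  "deltas": [0, 0, 0, 0, 0, 0, 0, 0, 0, 0, 0, 0, 0, 0, 0, 0, 0, 0],
  "claw": 55
}}

```text
time: 20.2
ee_pos: [0.594, -0.1318, 0.0089]
orientation: [3.14, 0.112, 0.0]
contact_force: [-0.1, 0.3, 0.2]
width: 0.0547
grip_force: 0.0
```

Request:
{"method": "apply_moves", "body": {
  "deltas": [0, 0, -0.5, 0, 0, 0, 0, 0, -1, 0, 0, 0, 0, 0, -1, 0, 0, 0, 0, 0, -1, 0, 0, 0, 0, 0, -1, 0, 0, 0, 0, 0, -1, 0, 0, 0, 0, 0, -1, 0, 0, 0, 0, -1, -1, 0, 0, 0, 0, -1, -1, 0, 0, 0, 0, -1, -0.5, 0, 0, 0]
}}

```text
time: 21.2
ee_pos: [0.5902, -0.0713, 0.1913]
orientation: [3.139, 0.112, 0.004]
contact_force: [0.1, -0.1, -0.5]
width: 0.055
grip_force: 0.0
```

Run:
```python
from h import *
plan(.4357,.2988,.2,8.7)
c=cam("wrist")
for b in blobs(c,"orange",.018,50): print(b)
save(c,"pics/w12.png")
```

```text
t 21.2 wz -0.77 d [ -4.835 -19.46   -0.435] yaw 4.1 tilt 0.003 w 0.0550
([265.0, 194.0], [0.5732, -0.0552], [0.0056, 0.0473], 94.0)
([348.0, 183.0], [0.591, -0.1426], [0.0066, 0.0544], 94.0)
([181.0, 167.0], [0.5847, 0.0343], [0.0102, 0.2283], 3.6)
([138.0, 169.0], [0.5789, 0.0792], [0.0058, 0.2335], 4.2)
```

Request:
{"method": "apply_moves", "body": {
  "deltas": [0, 0, 0, 0, 0, -0.77, -0.1, -1, 0, 0, 0, 0, -0.1, -1, 0, 0, 0, 0, -0.1, -1, 0, 0, 0, 0, -0.1, -1, 0, 0, 0, 0, -0.1, -1, 0, 0, 0, 0, -0.1, -1, 0, 0, 0, 0, -0.1, -1, 0, 0, 0, 0, -0.1, -1, 0, 0, 0, 0, -0.1, -1, 0, 0, 0, 0],
  "claw": 30
}}

```text
time: 22.25
ee_pos: [0.5443, 0.1041, 0.1894]
orientation: [-3.132, -0.239, -0.0]
contact_force: [0.5, 0.5, -0.1]
width: 0.0298
grip_force: 0.0
```

Request:
{"method": "apply_moves", "body": {
  "deltas": [-0.1, -1, 0, 0, 0, 0, -0.1, -1, 0, 0, 0, 0, -0.1, -1, 0, 0, 0, 0, -0.1, -1, 0, 0, 0, 0, -0.1, -1, 0, 0, 0, 0, -0.1, -1, 0, 0, 0, 0, -0.1, -1, 0, 0, 0, 0, -0.1, -1, 0, 0, 0, 0, -0.1, -1, 0, 0, 0, 0, 0, -0.8, 0, 0, 0, 0]
}}

```text
time: 23.25
ee_pos: [0.4966, 0.2953, 0.1893]
orientation: [-3.132, -0.24, -0.0]
contact_force: [0.4, -0.1, -0.7]
width: 0.03
grip_force: 0.0
```

Run:
```python
from h import *
c=cam("wrist"); plan(.4957,.3064,.05,8.7)
for n in ("green","blue"):
    for b in blobs(c,n,.08,50): print(n,b)
t=cam("top")
for n in ("green","blue"):
    for b in blobs(t,n,.08,50): print("top",n,b)
save(c,"pics/w13.png")
```

```text
t 23.3 wz 0.01 d [ 0.025 -0.46   6.965] yaw 8.8 tilt 0.001 w 0.0303
green ([547.0, 390.0], [0.3239, -0.0204], [0.0189, 0.0293], 118.9)
green ([176.0, 388.0], [0.2668, 0.3747], [0.0074, 0.027], 3.6)
green ([16.0, 311.0], [0.338, 0.5369], [0.0068, 0.047], 130.0)
green ([269.0, 194.0], [0.4924, 0.3056], [0.0083, 0.1009], 9.6)
green ([124.0, 193.0], [0.4728, 0.4317], [0.0077, 0.1156], 10.8)
green ([72.0, 193.0], [0.4663, 0.4779], [0.0111, 0.1178], 8.8)
blue ([469.0, 274.0], [0.4453, 0.1044], [0.0447, 0.18], 86.4)
blue ([219.0, 194.0], [0.4848, 0.349], [0.0101, 0.1175], 8.8)
top green ([125.0, 271.0], [0.3157, 0.5563], [0.0114, 0.1028], 131.3)
top green ([158.0, 225.0], [0.4702, 0.4719], [0.0097, 0.1118], 7.5)
top blue ([309.0, 238.0], [0.4633, -0.0136], [0.0195, 0.3779], 94.2)
top blue ([330.0, 106.0], [0.9239, -0.0583], [0.1625, 0.2028], 3.6)
```

Request:
{"method": "apply_moves", "body": {
  "deltas": [-0.05, -0.53, 1, 0, 0, 0, 0, 0, 1, 0, 0, 0, 0, 0, 1, 0, 0, 0, 0, 0, 0.5, 0, 0, 0, 0, 0, 0, 0, 0, 0]
}}

```text
time: 23.85
ee_pos: [0.4941, 0.3039, 0.1178]
orientation: [3.132, 0.238, -0.003]
contact_force: [0.3, 1.2, -0.0]
width: 0.0299
grip_force: 0.0
```

Run:
```python
from h import *
c=cam("wrist"); plan(.494,.3064,.046,8.7)
for b in blobs(c,"green",.08,50): print(b)
T=np.linalg.inv(np.array(c["tool_from_camera"]))
for z in (0,.03): 
  p=c["mtx"]@(T@np.array([0,0,z,1]))[:3]; print((p/p[2])[:2])
t=cam("top")
k=mask(t,"blue"); k[:215]=0;k[255:]=0;k[:,:240]=0
ys,xs=np.nonzero(k)
P=np.array([ray(t,(x,ys[xs==x].min()),.097)[:2] for x in range(255,366,3) if (xs==x).any()]); p=np.polyfit(P[:,1],P[:,0],1); print(p,len(P))
for b in blobs(t,"orange",.018,10): print(b)
```

```text
t 23.9 wz 0.00 d [-0.015 -0.11   3.64 ] yaw 8.7 tilt 0.001 w 0.0299
([150.0, 414.0], [0.3078, 0.3858], [0.0098, 0.0125], 98.6)
([280.0, 228.0], [0.4848, 0.3029], [0.0084, 0.1063], 9.0)
([90.0, 218.0], [0.4718, 0.4321], [0.0109, 0.1177], 12.2)
([24.0, 217.0], [0.4658, 0.4768], [0.0084, 0.1177], 8.9)
[281.11146759 254.83632301]
[281.10772099 234.05207388]
[-0.07689241  0.46525926] 37
([300.0, 201.0], [0.6005, 0.0242], [0.0172, 0.2233], 3.8)
([287.0, 200.0], [0.5991, 0.0665], [0.0206, 0.2268], 4.2)
([274.0, 200.0], [0.596, 0.1086], [0.0172, 0.2268], 4.4)
([262.0, 201.0], [0.5928, 0.1515], [0.0201, 0.2271], 3.7)
([278.0, 81.0], [1.0352, 0.1296], [0.0213, 0.024], 46.7)
```

Request:
{"method": "apply_moves", "body": {
  "deltas": [0, -0.03, 1, 0, 0, 0, 0, 0, 1, 0, 0, 0, 0, 0, 1, 0, 0, 0, 0, 0, 0.6, 0, 0, 0, 0, 0, 0, 0, 0, 0]
}}

```text
time: 24.45
ee_pos: [0.4942, 0.3051, 0.0462]
orientation: [3.132, 0.239, -0.002]
contact_force: [-0.3, 0.2, 1.0]
width: 0.0299
grip_force: 0.0
```

Request:
{"method": "apply_moves", "body": {
  "deltas": [0, 0, 0, 0, 0, 0, 0, 0, 0, 0, 0, 0, 0, 0, 0, 0, 0, 0, 0, 0, 0, 0, 0, 0, 0, 0, 0, 0, 0, 0],
  "claw": 0,
  "newtons": 40
}}

```text
time: 24.95
ee_pos: [0.4951, 0.3056, 0.0479]
orientation: [-3.132, -0.239, -0.003]
contact_force: [-0.6, -1.2, 7.1]
width: 0.0065
grip_force: 41.8
```

Request:
{"method": "apply_moves", "body": {
  "deltas": [0, 0, -1, 0, 0, 0, 0, 0, -1, 0, 0, 0, 0, 0, -1, 0, 0, 0, 0, 0, -1, 0, 0, 0, 0, 0, -1, 0, 0, 0, 0, 0, -1, 0, 0, 0, 0, 0, 0, 0, 0, 0.75, 0, 0, 0, 0, 0, 0]
}}

```text
time: 25.75
ee_pos: [0.4947, 0.3055, 0.1678]
orientation: [-3.139, -0.113, -0.002]
contact_force: [-0.7, -0.6, -1.9]
width: 0.0065
grip_force: 40.6
```

Run:
```python
from h import *
F=np.array([.467,-.0151]);a=np.radians(4.2);ex=np.array([np.cos(a),np.sin(a)]);ey=np.array([-ex[1],ex[0]])
for i,l in enumerate((.154,.112,.070,.028)):
    p=F+.105*ex+l*ey; print(i,p.round(4)); plan(*p,.06,4.2)
print(env.sense()["contact_force"])
```

```text
0 [0.5604 0.1462]
t 25.8 wz -0.01 d [2.695 8.185 5.39 ] yaw 4.1 tilt 0.002 w 0.0065
1 [0.5635 0.1043]
t 25.8 wz -0.01 d [ 2.695 10.285  5.39 ] yaw 4.1 tilt 0.002 w 0.0065
2 [0.5666 0.0624]
t 25.8 wz -0.01 d [ 2.695 12.385  5.39 ] yaw 4.1 tilt 0.002 w 0.0065
3 [0.5697 0.0205]
t 25.8 wz -0.01 d [ 2.695 14.485  5.39 ] yaw 4.1 tilt 0.002 w 0.0065
[-0.70160676 -0.62638943 -1.90338621]
```

Request:
{"method": "apply_moves", "body": {
  "deltas": [0.2, 0.95, 0, 0, 0, 0, 0.2, 0.95, 0, 0, 0, 0, 0.2, 0.95, 0, 0, 0, 0, 0.2, 0.95, 0, 0, 0, 0, 0.2, 0.95, 0, 0, 0, 0, 0.2, 0.95, 0, 0, 0, 0, 0.2, 0.95, 0, 0, 0, 0, 0.2, 0.95, 0, 0, 0, 0, 0.2, 0.95, 0, 0, 0, 0, 0.2, 0.95, 0, 0, 0, 0]
}}

```text
time: 26.75
ee_pos: [0.5482, 0.118, 0.1665]
orientation: [3.139, 0.12, -0.001]
contact_force: [0.2, 0.3, -1.0]
width: 0.0065
grip_force: 40.6
```

Request:
{"method": "apply_moves", "body": {
  "deltas": [0.2, 0.95, 0, 0, 0, 0, 0.2, 0.95, 0, 0, 0, 0, 0.3, 0.98, 0, 0, 0, 0, 0, 0, 0, 0, 0, 0, 0, 0, 0, 0, 0, 0]
}}

```text
time: 27.25
ee_pos: [0.5663, 0.0622, 0.1665]
orientation: [-3.139, -0.117, 0.001]
contact_force: [-0.4, 1.1, -1.1]
width: 0.0066
grip_force: 40.6
```

Run:
```python
from h import *
plan(.5666,.0624,.06,4.2)
c=cam("wrist"); print(env.sense()["contact_force"])
for n,z in (("orange",.018),("green",.2)):
    for b in blobs(c,n,z,20): print(n,b)
m=mask(c,"orange")
for r in (30,60,90,120,150,180,210): 
    x=np.nonzero(m[r])[0]; g=np.split(x,np.nonzero(np.diff(x)>2)[0]+1); print(r,[(int(k[0]),int(k[-1]),[ray(c,(k[0],r),.018)[1].round(4),ray(c,(k[-1]+1,r),.018)[1].round(4),ray(c,(k[0],r),.018)[0].round(3)]) for k in g if len(k)>1])
save(c,"pics/w14.png")
```

```text
t 27.2 wz 0.01 d [ 1.500e-02 -5.000e-03  5.325e+00] yaw 4.3 tilt 0.001 w 0.0066
[-0.09089919  0.15709883 -0.85205817]
orange ([420.0, 184.0], [0.5758, -0.0762], [0.0052, 0.0547], 94.2)
orange ([516.0, 173.0], [0.5942, -0.1674], [0.0062, 0.0541], 94.2)
orange ([327.0, 194.0], [0.5528, 0.0153], [0.0156, 0.1735], 3.2)
orange ([334.0, 39.0], [0.6998, 0.025], [0.0144, 0.0149], 94.2)
orange ([281.0, 94.0], [0.6481, 0.0684], [0.0192, 0.1109], 4.8)
orange ([228.0, 154.0], [0.5794, 0.1159], [0.0149, 0.2413], 2.0)
orange ([184.0, 152.0], [0.5776, 0.1573], [0.0105, 0.2405], 4.5)
green ([281.0, 381.0], [0.4986, 0.0573], [0.0047, 0.0087], 68.7)
green ([282.0, 260.0], [0.5663, 0.062], [0.0083, 0.1026], 4.7)
green ([282.0, 157.0], [0.6202, 0.0659], [0.0024, 0.0079], 97.6)
30 [(168, 179, [np.float64(0.171), np.float64(0.1605), np.float64(0.696)]), (219, 236, [np.float64(0.1265), np.float64(0.1108), np.float64(0.699)]), (270, 291, [np.float64(0.0821), np.float64(0.0629), np.float64(0.703)]), (327, 342, [np.float64(0.0324), np.float64(0.0184), np.float64(0.706)])]
60 [(171, 175, [np.float64(0.1689), n
[... 744 characters left out ...]
at64(0.1582), np.float64(0.592)]), (224, 228, [np.float64(0.1197), np.float64(0.1149), np.float64(0.595)]), (270, 281, [np.float64(0.0754), np.float64(0.0639), np.float64(0.599)]), (321, 337, [np.float64(0.0263), np.float64(0.0099), np.float64(0.602)])]
180 [(181, 186, [np.float64(0.1615), np.float64(0.1556), np.float64(0.563)]), (226, 230, [np.float64(0.117), np.float64(0.1121), np.float64(0.566)]), (320, 335, [np.float64(0.0241), np.float64(0.0083), np.float64(0.573)])]
210 [(183, 188, [np.float64(0.1599), np.float64(0.1538), np.float64(0.532)]), (227, 231, [np.float64(0.1152), np.float64(0.1101), np.float64(0.535)]), (319, 334, [np.float64(0.0217), np.float64(0.0055), np.float64(0.542)])]
```

View pics/w14.png

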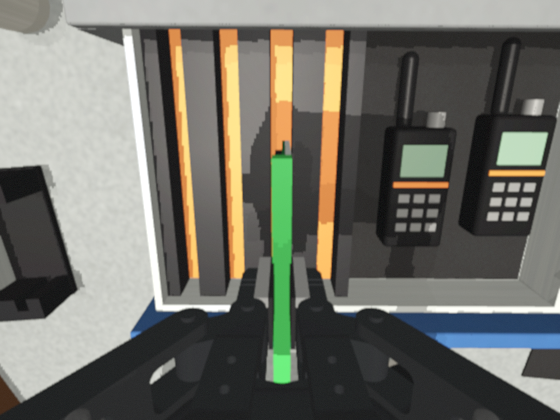

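Request:
{"method": "apply_moves", "body": {
  "deltas": [0, 0, 1, 0, 0, 0, 0, 0, 1, 0, 0, 0, 0, 0, 1, 0, 0, 0, 0, 0, 1, 0, 0, 0, 0, 0, 0.6, 0, 0, 0, 0, 0, 0.5, 0, 0, 0, 0, 0, 0.2, 0, 0, 0, 0, 0, 0, 0, 0, 0]
}}

```text
time: 28.1
ee_pos: [0.5665, 0.0625, 0.0607]
orientation: [-3.139, -0.116, 0.0]
contact_force: [0.3, -1.0, -0.7]
width: 0.0066
grip_force: 40.6
```

Request:
{"method": "apply_moves", "body": {
  "deltas": [0, 0, 0.1, 0, 0, 0, 0, 0, 0.1, 0, 0, 0, 0, 0, 0, 0, 0, 0]
}}

```text
time: 28.4
ee_pos: [0.5667, 0.0624, 0.0569]
orientation: [-3.139, -0.116, -0.001]
contact_force: [-1.3, 0.8, -1.6]
width: 0.007
grip_force: 40.6
```

Request:
{"method": "apply_moves", "body": {
  "deltas": [0, 0, 0.1, 0, 0, 0, 0, 0, 0.1, 0, 0, 0, 0, 0, 0.1, 0, 0, 0, 0, 0, 0, 0, 0, 0]
}}

```text
time: 28.8
ee_pos: [0.5716, 0.0624, 0.055]
orientation: [3.139, 0.116, 0.018]
contact_force: [1.8, 1.0, 53.8]
width: 0.0068
grip_force: 48.7
```

Request:
{"method": "apply_moves", "body": {
  "deltas": [0, 0, -0.25, 0, 0, 0, 0, 0, 0, 0, 0, 0]
}}

```text
time: 29.0
ee_pos: [0.5671, 0.0624, 0.0566]
orientation: [3.139, 0.116, 0.002]
contact_force: [-0.3, -0.6, -2.2]
width: 0.0065
grip_force: 41.6
```

Request:
{"method": "apply_moves", "body": {
  "deltas": [0, 0, 0, 0, 0, 0, 0, 0, 0, 0, 0, 0, 0, 0, -0.2, 0, 0, 0, 0, 0, -0.6, 0, 0, 0, 0, 0, -1, 0, 0, 0, 0, 0, -1, 0, 0, 0, 0, 0, -1, 0, 0, 0, 0, 0, -1, 0, 0, 0, 0, 0, 0, 0, 0, 0],
  "claw": 28
}}

```text
time: 29.9
ee_pos: [0.5681, 0.0624, 0.1551]
orientation: [3.139, 0.116, 0.007]
contact_force: [-0.3, 0.3, -0.4]
width: 0.028
grip_force: 0.0
```

Run:
```python
from h import *
c=cam("wrist")
for b in blobs(c,"green",.088,50): print(b)
t=cam("top")
print("top",[b for b in blobs(t,"green",.088,20)])
k=mask(t,"blue"); k[:215]=0;k[255:]=0;k[:,:240]=0
ys,xs=np.nonzero(k)
P=np.array([ray(t,(x,ys[xs==x].min()),.097)[:2] for x in range(255,366,3) if (xs==x).any()]); p=np.polyfit(P[:,1],P[:,0],1); print("front",p,len(P))
plan(.4765,.4289,.1678,8.7)
```

```text
([408.0, 416.0], [0.3719, -0.0717], [0.0061, 0.0179], 94.1)
([281.0, 220.0], [0.5553, 0.0611], [0.0051, 0.1027], 4.4)
top [([125.0, 271.0], [0.315, 0.5538], [0.0114, 0.1023], 131.3), ([158.0, 220.0], [0.4847, 0.4719], [0.0097, 0.0789], 7.5), ([171.0, 215.0], [0.5039, 0.434], [0.0129, 0.0528], 7.3)]
front [-0.05326579  0.47187335] 14
t 30.0 wz -0.75 d [ -1.69  -18.8    -0.765] yaw 4.2 tilt 0.001 w 0.0284
```

Request:
{"method": "apply_moves", "body": {
  "deltas": [0, 0, -0.5, 0, 0, -0.75, -0.1, -1, 0, 0, 0, 0, -0.1, -1, 0, 0, 0, 0, -0.1, -1, 0, 0, 0, 0, -0.1, -1, 0, 0, 0, 0, -0.1, -1, 0, 0, 0, 0, -0.1, -1, 0, 0, 0, 0, -0.1, -1, 0, 0, 0, 0, -0.1, -1, 0, 0, 0, 0, -0.1, -1, 0, 0, 0, 0]
}}

```text
time: 31.0
ee_pos: [0.5207, 0.2381, 0.161]
orientation: [3.132, 0.239, -0.002]
contact_force: [0.9, -0.1, 0.2]
width: 0.0281
grip_force: 0.0
```

Request:
{"method": "apply_moves", "body": {
  "deltas": [-0.1, -1, 0, 0, 0, 0, -0.1, -1, 0, 0, 0, 0, -0.1, -1, 0, 0, 0, 0, -0.1, -1, 0, 0, 0, 0, -0.1, -1, 0, 0, 0, 0, -0.1, -1, 0, 0, 0, 0, -0.1, -1, 0, 0, 0, 0, -0.1, -1, 0, 0, 0, 0, 0, -1, 0, 0, 0, 0, 0, -0.87, 0, 0, 0, 0]
}}

```text
time: 32.0
ee_pos: [0.4752, 0.4313, 0.1613]
orientation: [3.132, 0.239, -0.001]
contact_force: [-0.4, -0.4, 0.3]
width: 0.0282
grip_force: 0.0
```

Request:
{"method": "apply_moves", "body": {
  "deltas": [0, 0, 1, 0, 0, 0, 0, 0, 1, 0, 0, 0, 0, 0, 0, 0, 0, 0]
}}

```text
time: 32.3
ee_pos: [0.4743, 0.4297, 0.1191]
orientation: [3.13, 0.239, -0.006]
contact_force: [0.5, -0.2, -0.1]
width: 0.0281
grip_force: 0.0
```

Run:
```python
from h import *
c=cam("wrist"); plan(.476,.4302,.047,8.7)
for n in("green","blue"):
  for b in blobs(c,n,.08,50): print(n,b)
```

```text
t 32.4 wz 0.00 d [ 0.05 -0.    3.69] yaw 8.7 tilt 0.003 w 0.0280
green ([46.0, 206.0], [0.4599, 0.5888], [0.0099, 0.0188], 82.3)
green ([282.0, 228.0], [0.4647, 0.4271], [0.0084, 0.1056], 9.1)
green ([217.0, 207.0], [0.4736, 0.4736], [0.0083, 0.1015], 8.9)
blue ([413.0, 218.0], [0.4845, 0.3395], [0.0139, 0.1203], 8.8)
```

Request:
{"method": "apply_moves", "body": {
  "deltas": [0, 0, 1, 0, 0, 0, 0, 0, 1, 0, 0, 0, 0, 0, 1, 0, 0, 0, 0, 0, 0.65, 0, 0, 0, 0, 0, 0, 0, 0, 0]
}}

```text
time: 32.85
ee_pos: [0.4753, 0.4299, 0.0479]
orientation: [3.132, 0.239, -0.002]
contact_force: [0.1, -0.1, 0.4]
width: 0.0277
grip_force: 0.0
```

Request:
{"method": "apply_moves", "body": {
  "deltas": [0, 0, 0, 0, 0, 0, 0, 0, 0, 0, 0, 0, 0, 0, 0, 0, 0, 0, 0, 0, 0, 0, 0, 0, 0, 0, 0, 0, 0, 0],
  "claw": 0
}}

```text
time: 33.35
ee_pos: [0.4764, 0.4307, 0.05]
orientation: [-3.131, -0.239, -0.003]
contact_force: [0.1, 0.6, 7.6]
width: 0.0066
grip_force: 41.9
```

Request:
{"method": "apply_moves", "body": {
  "deltas": [0, 0, -1, 0, 0, 0, 0, 0, -1, 0, 0, 0, 0, 0, -1, 0, 0, 0, 0, 0, -1, 0, 0, 0, 0, 0, -1, 0, 0, 0, 0, 0, -1, 0, 0, 0, 0, 0, 0, 0, 0, 0.75, 0, 0, 0, 0, 0, 0]
}}

```text
time: 34.15
ee_pos: [0.4759, 0.4304, 0.1697]
orientation: [-3.139, -0.113, -0.002]
contact_force: [-0.0, -0.3, -1.4]
width: 0.0066
grip_force: 40.9
```

Run:
```python
from h import *
plan(.5635,.1043,.057,4.2)
c=cam("wrist")
for b in blobs(c,"green",.08,50): print(b)
```

```text
t 34.1 wz -0.01 d [ 3.175 16.58   5.635] yaw 4.1 tilt 0.001 w 0.0066
([88.0, 207.0], [0.4584, 0.5907], [0.01, 0.018], 82.0)
([281.0, 278.0], [0.3925, 0.4246], [0.0162, 0.2109], 4.6)
```

Request:
{"method": "apply_moves", "body": {
  "deltas": [0.19, 1, 0, 0, 0, 0, 0.19, 1, 0, 0, 0, 0, 0.19, 1, 0, 0, 0, 0, 0.19, 1, 0, 0, 0, 0, 0.19, 1, 0, 0, 0, 0, 0.19, 1, 0, 0, 0, 0, 0.19, 1, 0, 0, 0, 0, 0.19, 1, 0, 0, 0, 0, 0.19, 1, 0, 0, 0, 0, 0.19, 1, 0, 0, 0, 0]
}}

```text
time: 35.2
ee_pos: [0.5281, 0.2319, 0.1683]
orientation: [3.139, 0.118, -0.002]
contact_force: [-0.2, 0.3, -1.7]
width: 0.0062
grip_force: 40.9
```

Request:
{"method": "apply_moves", "body": {
  "deltas": [0.19, 1, 0, 0, 0, 0, 0.19, 1, 0, 0, 0, 0, 0.19, 1, 0, 0, 0, 0, 0.19, 1, 0, 0, 0, 0, 0.19, 1, 0, 0, 0, 0, 0.19, 0.8, 0, 0, 0, 0, 0.13, 0.78, 0, 0, 0, 0, 0, 0, 0, 0, 0, 0, 0, 0, 0, 0, 0, 0]
}}

```text
time: 36.1
ee_pos: [0.5632, 0.1041, 0.1687]
orientation: [-3.139, -0.115, 0.001]
contact_force: [-1.0, 0.1, -1.5]
width: 0.0062
grip_force: 40.8
```

Run:
```python
from h import *
plan(.5635,.1043,.06,4.2)
c=cam("wrist"); 
m=mask(c,"orange");g=mask(c,"green")
for r in (40,80,120,150,180): 
    x=np.nonzero(m[r])[0]; k=np.split(x,np.nonzero(np.diff(x)>2)[0]+1); y=np.nonzero(g[r])[0]; print(r,[(int(q[0]),int(q[-1])) for q in k if len(q)>1],"green",y[[0,-1]] if len(y) else None)
```

```text
t 36.1 wz 0.00 d [ 0.015 -0.01   5.435] yaw 4.2 tilt 0.000 w 0.0062
40 [(0, 14), (220, 236), (270, 292), (326, 342), (381, 392)] green None
80 [(222, 226), (271, 274)] green None
120 [(223, 227), (270, 291), (322, 338), (374, 385)] green None
150 [(225, 229), (270, 282), (321, 325), (372, 382)] green [334 344]
180 [(226, 231), (320, 323), (369, 379), (442, 451), (463, 467), (477, 497)] green [273 344]
```

Request:
{"method": "apply_moves", "body": {
  "deltas": [0, 0, 1, 0, 0, 0, 0, 0, 1, 0, 0, 0, 0, 0, 1, 0, 0, 0, 0, 0, 1, 0, 0, 0, 0, 0, 0.7, 0, 0, 0, 0, 0, 0.5, 0, 0, 0, 0, 0, 0.2, 0, 0, 0, 0, 0, 0, 0, 0, 0]
}}

```text
time: 36.95
ee_pos: [0.5632, 0.1045, 0.0606]
orientation: [-3.139, -0.117, 0.001]
contact_force: [-0.3, 0.4, -0.5]
width: 0.0064
grip_force: 40.8
```

Request:
{"method": "apply_moves", "body": {
  "deltas": [0, 0, 0.08, 0, 0, 0, 0, 0, 0, 0, 0, 0]
}}

```text
time: 37.15
ee_pos: [0.5636, 0.1043, 0.0596]
orientation: [-3.139, -0.116, -0.001]
contact_force: [0.1, -0.2, -1.3]
width: 0.0067
grip_force: 40.8
```

Within a millimetre or two of the floor; release and go for the third.

Request:
{"method": "apply_moves", "body": {
  "deltas": [0, 0, 0.06, 0, 0, 0, 0, 0, 0, 0, 0, 0, 0, 0, 0, 0, 0, 0],
  "claw": 27
}}

```text
time: 37.45
ee_pos: [0.5635, 0.1042, 0.0582]
orientation: [-3.139, -0.116, -0.0]
contact_force: [-0.6, 0.1, -0.1]
width: 0.027
grip_force: 0.0
```

Request:
{"method": "apply_moves", "body": {
  "deltas": [0, 0, -0.2, 0, 0, 0, 0, 0, -0.6, 0, 0, 0, 0, 0, -1, 0, 0, 0, 0, 0, -1, 0, 0, 0, 0, 0, -1, 0, 0, 0, 0, 0, -1, 0, 0, 0, 0, 0, -0.2, 0, 0, 0, 0, 0, 0, 0, 0, 0]
}}

```text
time: 38.25
ee_pos: [0.5637, 0.1043, 0.159]
orientation: [-3.139, -0.116, -0.003]
contact_force: [0.3, -0.3, -1.2]
width: 0.0272
grip_force: 0.0
```

Run:
```python
from h import *
c=cam("wrist")
for b in blobs(c,"green",.088,50): print(b)
plan(.4705,.4717,.16,8.7)
```

```text
([284.0, 216.0], [0.5534, 0.1013], [0.0072, 0.107], 5.8)
([340.0, 203.0], [0.5666, 0.0588], [0.0096, 0.1083], 4.7)
t 38.3 wz -0.75 d [ -1.805 -18.865  -0.095] yaw 4.2 tilt 0.000 w 0.0270
```

Request:
{"method": "apply_moves", "body": {
  "deltas": [0, 0, 0, 0, 0, -0.75, -0.1, -1, 0, 0, 0, 0, -0.1, -1, 0, 0, 0, 0, -0.1, -1, 0, 0, 0, 0, -0.1, -1, 0, 0, 0, 0, -0.1, -1, 0, 0, 0, 0, -0.1, -1, 0, 0, 0, 0, -0.1, -1, 0, 0, 0, 0, -0.1, -1, 0, 0, 0, 0, -0.1, -1, 0, 0, 0, 0]
}}

```text
time: 39.3
ee_pos: [0.5174, 0.2799, 0.1568]
orientation: [3.132, 0.239, -0.003]
contact_force: [-0.1, -0.1, 0.8]
width: 0.0271
grip_force: 0.0
```

Request:
{"method": "apply_moves", "body": {
  "deltas": [-0.1, -1, 0, 0, 0, 0, -0.1, -1, 0, 0, 0, 0, -0.1, -1, 0, 0, 0, 0, -0.1, -1, 0, 0, 0, 0, -0.1, -1, 0, 0, 0, 0, -0.1, -1, 0, 0, 0, 0, -0.1, -1, 0, 0, 0, 0, -0.1, -1, 0, 0, 0, 0, -0.1, -1, 0, 0, 0, 0, 0, -0.87, 0, 0, 0, 0]
}}

```text
time: 40.3
ee_pos: [0.4699, 0.4733, 0.1578]
orientation: [3.132, 0.24, -0.001]
contact_force: [-0.7, 0.7, -0.3]
width: 0.027
grip_force: 0.0
```

Request:
{"method": "apply_moves", "body": {
  "deltas": [0, 0, 1, 0, 0, 0, 0, 0, 1, 0, 0, 0, 0, 0, 0, 0, 0, 0]
}}

```text
time: 40.6
ee_pos: [0.4692, 0.4714, 0.1154]
orientation: [3.13, 0.239, -0.005]
contact_force: [0.1, -1.6, -0.0]
width: 0.0268
grip_force: 0.0
```

Run:
```python
from h import *
c=cam("wrist"); plan(.4705,.4717,.048,8.7)
for n in("green","blue"):
  for b in blobs(c,n,.08,50): print(n,b)
```

```text
t 40.6 wz 0.01 d [0.03 0.01 3.45] yaw 8.7 tilt 0.002 w 0.0268
green ([100.0, 209.0], [0.4596, 0.5923], [0.0094, 0.0171], 80.0)
green ([282.0, 235.0], [0.4563, 0.4683], [0.0084, 0.0992], 9.1)
blue ([481.0, 221.0], [0.485, 0.3366], [0.0165, 0.1204], 8.9)
```

Request:
{"method": "apply_moves", "body": {
  "deltas": [0, 0, 1, 0, 0, 0, 0, 0, 1, 0, 0, 0, 0, 0, 1, 0, 0, 0, 0, 0, 0.4, 0, 0, 0, 0, 0, 0, 0, 0, 0]
}}

```text
time: 41.15
ee_pos: [0.4705, 0.4718, 0.0499]
orientation: [3.132, 0.239, -0.001]
contact_force: [0.3, 0.1, -0.2]
width: 0.0268
grip_force: 0.0
```

Request:
{"method": "apply_moves", "body": {
  "deltas": [0, 0, 0, 0, 0, 0, 0, 0, 0, 0, 0, 0, 0, 0, 0, 0, 0, 0, 0, 0, 0, 0, 0, 0, 0, 0, 0, 0, 0, 0],
  "claw": 0
}}

```text
time: 41.65
ee_pos: [0.4712, 0.4723, 0.0514]
orientation: [-3.131, -0.239, -0.003]
contact_force: [-0.1, -0.6, 7.8]
width: 0.0063
grip_force: 40.6
```

Request:
{"method": "apply_moves", "body": {
  "deltas": [0, 0, -1, 0, 0, 0, 0, 0, -1, 0, 0, 0, 0, 0, -1, 0, 0, 0, 0, 0, -1, 0, 0, 0, 0, 0, -1, 0, 0, 0, 0, 0, -1, 0, 0, 0, 0, 0, 0, 0, 0, 0.75, 0, 0, 0, 0, 0, 0]
}}

```text
time: 42.45
ee_pos: [0.4708, 0.472, 0.1712]
orientation: [-3.138, -0.113, -0.002]
contact_force: [-0.5, 0.5, -1.2]
width: 0.0067
grip_force: 39.6
```

Run:
```python
from h import *
plan(.5604,.1462,.059,4.2)
c=cam("wrist")
for b in blobs(c,"green",.2,50): print(b)
```

```text
t 42.5 wz -0.01 d [ 3.275 16.575  5.61 ] yaw 4.1 tilt 0.002 w 0.0067
([282.0, 277.0], [0.458, 0.4709], [0.0087, 0.1146], 4.6)
```

Request:
{"method": "apply_moves", "body": {
  "deltas": [0.19, 1, 0, 0, 0, 0, 0.19, 1, 0, 0, 0, 0, 0.19, 1, 0, 0, 0, 0, 0.19, 1, 0, 0, 0, 0, 0.19, 1, 0, 0, 0, 0, 0.19, 1, 0, 0, 0, 0, 0.19, 1, 0, 0, 0, 0, 0.19, 1, 0, 0, 0, 0, 0.19, 1, 0, 0, 0, 0, 0.19, 1, 0, 0, 0, 0]
}}

```text
time: 43.5
ee_pos: [0.5233, 0.2728, 0.1699]
orientation: [3.139, 0.115, -0.0]
contact_force: [0.7, -0.7, -0.7]
width: 0.0064
grip_force: 39.6
```

Request:
{"method": "apply_moves", "body": {
  "deltas": [0.19, 1, 0, 0, 0, 0, 0.19, 1, 0, 0, 0, 0, 0.19, 1, 0, 0, 0, 0, 0.19, 1, 0, 0, 0, 0, 0.19, 1, 0, 0, 0, 0, 0.22, 0.8, 0, 0, 0, 0, 0.2, 0.78, 0, 0, 0, 0, 0, 0, 0, 0, 0, 0, 0, 0, 0, 0, 0, 0]
}}

```text
time: 44.4
ee_pos: [0.5602, 0.1456, 0.1699]
orientation: [-3.139, -0.115, 0.0]
contact_force: [-0.4, 0.4, -0.9]
width: 0.0064
grip_force: 39.6
```

Run:
```python
from h import *
plan(.5604,.1462,.06,4.2)
c=cam("wrist"); 
m=mask(c,"orange");g=mask(c,"green")
for r in (40,80,120,150): 
    x=np.nonzero(m[r])[0]; k=np.split(x,np.nonzero(np.diff(x)>2)[0]+1); print(r,[(int(q[0]),int(q[-1])) for q in k if len(q)>1])
for b in blobs(c,"green",.088,50): print(b)
```

```text
t 44.4 wz -0.00 d [ 0.015 -0.03   5.495] yaw 4.2 tilt 0.000 w 0.0064
40 [(48, 62), (269, 291), (325, 341), (380, 391), (436, 441)]
80 [(270, 274)]
120 [(270, 290), (322, 337), (374, 384), (426, 431)]
150 [(270, 282), (320, 325), (422, 427)]
([282.0, 268.0], [0.4906, 0.1402], [0.0132, 0.2144], 4.6)
([390.0, 203.0], [0.562, 0.0571], [0.0118, 0.1181], 3.6)
([337.0, 202.0], [0.5605, 0.0999], [0.0094, 0.1155], 4.9)
```

Request:
{"method": "apply_moves", "body": {
  "deltas": [0, 0, 1, 0, 0, 0, 0, 0, 1, 0, 0, 0, 0, 0, 1, 0, 0, 0, 0, 0, 1, 0, 0, 0, 0, 0, 0.7, 0, 0, 0, 0, 0, 0.5, 0, 0, 0, 0, 0, 0.22, 0, 0, 0, 0, 0, 0, 0, 0, 0]
}}

```text
time: 45.25
ee_pos: [0.56, 0.1462, 0.0613]
orientation: [-3.139, -0.116, 0.001]
contact_force: [0.4, -0.2, -0.5]
width: 0.0066
grip_force: 39.6
```

Request:
{"method": "apply_moves", "body": {
  "deltas": [0, 0, 0.06, 0, 0, 0, 0, 0, 0, 0, 0, 0, 0, 0, 0, 0, 0, 0],
  "claw": 27
}}

```text
time: 45.55
ee_pos: [0.5605, 0.1459, 0.0609]
orientation: [-3.139, -0.116, -0.001]
contact_force: [0.5, -0.6, 0.4]
width: 0.0268
grip_force: 0.0
```

Request:
{"method": "apply_moves", "body": {
  "deltas": [0, 0, -0.2, 0, 0, 0, 0, 0, -0.6, 0, 0, 0, 0, 0, -1, 0, 0, 0, 0, 0, -1, 0, 0, 0, 0, 0, -1, 0, 0, 0, 0, 0, -1, 0, 0, 0, 0, 0, -1, 0, 0, 0, 0, 0, 0, 0, 0, 0]
}}

```text
time: 46.35
ee_pos: [0.5617, 0.1462, 0.18]
orientation: [-3.139, -0.116, -0.008]
contact_force: [-0.1, 0.2, -0.0]
width: 0.0272
grip_force: 0.0
```

Run:
```python
from h import *
c=cam("wrist")
for b in blobs(c,"green",.088,50): print(b)
for b in blobs(c,"orange",.05,50): print("o",b)
plan(.40,-.02,.17,4.2)
```

```text
([283.0, 213.0], [0.5478, 0.1436], [0.0048, 0.098], 4.4)
([387.0, 203.0], [0.5619, 0.057], [0.0117, 0.118], 4.0)
([336.0, 198.0], [0.5634, 0.1004], [0.0094, 0.1094], 4.8)
o ([365.0, 252.0], [0.5037, 0.0575], [0.0099, 0.0395], 3.6)
o ([510.0, 180.0], [0.5861, -0.0665], [0.0059, 0.0495], 94.2)
o ([324.0, 176.0], [0.5746, 0.1069], [0.014, 0.1125], 1.2)
o ([376.0, 120.0], [0.6306, 0.0664], [0.0099, 0.0335], 2.7)
o ([420.0, 154.0], [0.5933, 0.0212], [0.0058, 0.2139], 3.8)
o ([382.0, 56.0], [0.6825, 0.0692], [0.0092, 0.0289], 9.5)
o ([332.0, 46.0], [0.6871, 0.1127], [0.013, 0.0133], 94.2)
o ([282.0, 153.0], [0.5849, 0.1476], [0.0175, 0.2132], 4.7)
o ([61.0, 41.0], [0.6748, 0.3387], [0.0155, 0.0417], 145.0)
o ([12.0, 19.0], [0.6883, 0.3771], [0.0178, 0.0295], 3.6)
t 46.4 wz 0.00 d [-8.635  7.69   0.425] yaw 4.2 tilt 0.003 w 0.0268
```

Request:
{"method": "apply_moves", "body": {
  "deltas": [-0.95, 0.74, 0, 0, 0, 0, -0.95, 0.74, 0, 0, 0, 0, -0.95, 0.74, 0, 0, 0, 0, -0.95, 0.74, 0, 0, 0, 0, -0.95, 0.74, 0, 0, 0, 0, -0.95, 0.74, 0, 0, 0, 0, -0.95, 0.74, 0, 0, 0, 0, -0.95, 0.74, 0, 0, 0, 0, -0.96, 0.76, 0, 0, 0, 0, 0, 0, 0, 0, 0, 0],
  "claw": 0
}}

```text
time: 47.4
ee_pos: [0.3967, -0.0009, 0.1761]
orientation: [-3.139, -0.114, 0.003]
contact_force: [0.2, 0.3, 0.0]
width: -0.0001
grip_force: 0.0
```

Run:
```python
from h import *
t=cam("top")
k=mask(t,"blue"); k[:215]=0;k[255:]=0;k[:,:240]=0
ys,xs=np.nonzero(k)
P=np.array([ray(t,(x,ys[xs==x].min()),.097)[:2] for x in range(255,366,3) if (xs==x).any()]); p=np.polyfit(P[:,1],P[:,0],1); print("front",p,len(P))
for b in blobs(t,"green",.088,20): print(b)
plan(.405,0,.06,4.2)
s=cam("side")
for b in blobs(s,"green",.088,20): print("side",b)
for b in blobs(s,"blue",.08,20): print("side blue",b)
print([proj(s,x).round() for x in ((.5604,.1482,.088),(.5635,.1063,.088),(.5666,.0644,.088),(.49,.348,.08))])
```

```text
front [-0.078264    0.46860346] 13
([125.0, 271.0], [0.315, 0.5538], [0.0114, 0.1023], 131.3)
([275.0, 206.0], [0.5603, 0.103], [0.0065, 0.1032], 4.5)
([262.0, 205.0], [0.5589, 0.145], [0.0065, 0.0999], 4.8)
t 47.5 wz -0.01 d [3.400e-01 5.000e-03 5.815e+00] yaw 4.1 tilt 0.001 w 0.0001
side ([362.0, 332.0], [0.3231, 0.5793], [0.0126, 0.1051], 129.8)
side ([369.0, 281.0], [0.2841, 0.3981], [0.0147, 0.1055], 23.8)
side ([276.0, 225.0], [0.5628, 0.1462], [0.0237, 0.1108], 5.1)
side ([276.0, 218.0], [0.5646, 0.1036], [0.025, 0.1104], 5.1)
side ([276.0, 212.0], [0.5697, 0.0623], [0.0197, 0.1095], 5.1)
side ([338.0, 203.0], [0.3502, -0.0136], [0.0141, 0.1028], 118.3)
side blue ([143.0, 295.0], [0.8867, 0.4952], [0.0268, 0.0389], 46.5)
side blue ([294.0, 268.0], [0.4919, 0.3492], [0.0243, 0.1124], 9.9)
side blue ([222.0, 240.0], [0.7249, 0.2337], [0.0225, 0.0323], 100.6)
side blue ([305.0, 203.0], [0.4679, -0.0403], [0.017, 0.3922], 93.6)
side blue ([190.0, 182.0], [0.933, -0.1463], [0.2229, 0.2495], 5.3)
side blue ([390.0, 94.0], [-0.0718, -1.4799], [0.2527, 0.2686], 79.0)
[array([276., 225.]), array([276., 218.]), array([276., 212.]), array([295., 267.])]
```

Request:
{"method": "apply_moves", "body": {
  "deltas": [0.15, 0, 1, 0, 0, 0, 0, 0, 1, 0, 0, 0, 0, 0, 1, 0, 0, 0, 0, 0, 1, 0, 0, 0, 0, 0, 1, 0, 0, 0, 0, 0, 0.7, 0, 0, 0, 0, 0, 0, 0, 0, 0]
}}

```text
time: 48.2
ee_pos: [0.402, 0.0008, 0.061]
orientation: [-3.139, -0.117, 0.004]
contact_force: [-0.7, -0.2, 0.2]
width: -0.0002
grip_force: 0.0
```

Request:
{"method": "apply_moves", "body": {
  "deltas": [0.4, 0, 0, 0, 0, 0, 0.4, 0, 0, 0, 0, 0, 0.4, 0, 0, 0, 0, 0, 0.4, 0, 0, 0, 0, 0, 0.4, 0, 0, 0, 0, 0, 0.4, 0, 0, 0, 0, 0]
}}

```text
time: 48.8
ee_pos: [0.4508, 0.0039, 0.0625]
orientation: [3.139, 0.116, 0.0]
contact_force: [-1.6, -0.4, 1.7]
width: 0.0003
grip_force: 0.9
```

Request:
{"method": "apply_moves", "body": {
  "deltas": [0.5, 0, 0, 0, 0, 0, 0.5, 0, 0, 0, 0, 0, 0.5, 0, 0, 0, 0, 0, 0.5, 0, 0, 0, 0, 0, 0.5, 0, 0, 0, 0, 0, 0.5, 0, 0, 0, 0, 0]
}}

```text
time: 49.4
ee_pos: [0.5108, 0.0083, 0.0623]
orientation: [3.139, 0.116, -0.0]
contact_force: [-1.7, -1.2, 0.8]
width: -0.0
grip_force: 0.9
```

Run:
```python
from h import *
t=cam("top"); print(env.sense()["ee_pos"],env.sense()["contact_force"])
k=mask(t,"blue"); k[:150]=0;k[255:]=0;k[:,:240]=0;k[:,375:]=0
ys,xs=np.nonzero(k)
P=np.array([ray(t,(x,ys[xs==x].min()),.097)[:2] for x in range(255,366,3) if (xs==x).any()]); p=np.polyfit(P[:,1],P[:,0],1); print("front",p,len(P))
s=cam("side")
for b in blobs(s,"green",.088,20): print("side",b)
```

```text
[0.51270085 0.00825357 0.06251272] [ 2.13989066 -0.15851535  0.41927861]
front [-0.00542474  0.55768514] 9
side ([362.0, 332.0], [0.323, 0.5792], [0.0116, 0.1048], 130.3)
side ([369.0, 281.0], [0.2841, 0.3981], [0.0147, 0.1055], 23.8)
side ([254.0, 225.0], [0.6342, 0.1525], [0.0237, 0.0938], 5.1)
side ([254.0, 218.0], [0.6378, 0.1101], [0.025, 0.0929], 5.1)
side ([255.0, 212.0], [0.6413, 0.0687], [0.0197, 0.0916], 5.1)
```

Request:
{"method": "apply_moves", "body": {
  "deltas": [0.5, 0, 0, 0, 0, 0, 0.5, 0, 0, 0, 0, 0, 0.5, 0, 0, 0, 0, 0, 0.5, 0, 0, 0, 0, 0, 0.5, 0, 0, 0, 0, 0, 0.5, 0, 0, 0, 0, 0, 0.5, 0, 0, 0, 0, 0, 0.5, 0, 0, 0, 0, 0, 0.5, 0, 0, 0, 0, 0, 0.5, 0, 0, 0, 0, 0]
}}

```text
time: 50.5
ee_pos: [0.6105, 0.0156, 0.0624]
orientation: [3.139, 0.116, 0.0]
contact_force: [-1.2, -0.6, -0.3]
width: -0.0002
grip_force: 0.9
```

Request:
{"method": "apply_moves", "body": {
  "deltas": [0.25, 0, 0, 0, 0, 0, 0.25, 0, 0, 0, 0, 0, 0.25, 0, 0, 0, 0, 0, 0.25, 0, 0, 0, 0, 0, 0.25, 0, 0, 0, 0, 0]
}}

```text
time: 51.0
ee_pos: [0.6348, 0.0175, 0.0624]
orientation: [-3.139, -0.116, 0.0]
contact_force: [-1.4, -0.0, 0.4]
width: -0.0004
grip_force: 0.8
```

Request:
{"method": "apply_moves", "body": {
  "deltas": [0.15, 0, 0, 0, 0, 0, 0.15, 0, 0, 0, 0, 0, 0.15, 0, 0, 0, 0, 0]
}}

```text
time: 51.3
ee_pos: [0.6428, 0.0181, 0.0623]
orientation: [3.139, 0.116, -0.003]
contact_force: [-9.1, -1.9, 6.1]
width: 0.0001
grip_force: 4.4
```

Request:
{"method": "apply_moves", "body": {
  "deltas": [0.15, 0, 0, 0, 0, 0, 0.15, 0, 0, 0, 0, 0, 0, 0, 0, 0, 0, 0]
}}

```text
time: 51.6
ee_pos: [0.6501, 0.0186, 0.0625]
orientation: [3.139, 0.116, 0.001]
contact_force: [0.2, -0.4, -0.4]
width: 0.0
grip_force: 0.0
```

Request:
{"method": "apply_moves", "body": {
  "deltas": [0.15, 0, 0, 0, 0, 0, 0.15, 0, 0, 0, 0, 0, 0, 0, 0, 0, 0, 0]
}}

```text
time: 51.9
ee_pos: [0.6512, 0.0188, 0.062]
orientation: [3.139, 0.116, -0.014]
contact_force: [-27.3, -4.1, 19.8]
width: 0.0002
grip_force: 13.8
```

Request:
{"method": "apply_moves", "body": {
  "deltas": [-0.5, 0, 0, 0, 0, 0, -1, 0, 0, 0, 0, 0, -1, 0, 0, 0, 0, 0, -1, 0, 0, 0, 0, 0, -1, 0, -1, 0, 0, 0, -1, 0, -1, 0, 0, 0, -1, 0, -1, 0, 0, 0, -1, 0, -1, 0, 0, 0, -1, 0, -1, 0, 0, 0, 0, 0, 0, 0, 0, 0]
}}

```text
time: 52.9
ee_pos: [0.4852, 0.0064, 0.1645]
orientation: [3.139, 0.116, 0.005]
contact_force: [-1.0, -0.4, -0.5]
width: -0.0001
grip_force: 0.0
```

Run:
```python
from h import *
t=cam("top"); s=env.sense(); print(s["ee_pos"],s["contact_force"])
k=mask(t,"blue"); k[:150]=0;k[255:]=0;k[:,:240]=0;k[:,375:]=0
ys,xs=np.nonzero(k)
P=np.array([ray(t,(x,ys[xs==x].max()),.082)[:2] for x in range(255,366,3) if (xs==x).any()]); p=np.polyfit(P[:,1],P[:,0],1); print("front",p,len(P))
c=cam("side")
for n in ("green","blue"):
  for b in blobs(c,n,.08,20): print(n,b)
```

```text
[0.48624742 0.00639754 0.16356828] [ 0.45491301 -0.70471237  0.47161832]
front [-0.07302553  0.68099797] 34
green ([362.0, 332.0], [0.3214, 0.5721], [0.0117, 0.106], 130.3)
green ([369.0, 281.0], [0.282, 0.3891], [0.0149, 0.1066], 23.8)
blue ([143.0, 296.0], [0.8856, 0.4968], [0.0257, 0.0413], 61.5)
blue ([294.0, 268.0], [0.492, 0.3485], [0.023, 0.1124], 9.9)
blue ([222.0, 240.0], [0.7249, 0.2337], [0.0225, 0.0323], 100.6)
blue ([245.0, 203.0], [0.6885, -0.0246], [0.0178, 0.4005], 94.4)
blue ([190.0, 182.0], [0.933, -0.1463], [0.2229, 0.2495], 5.3)
blue ([390.0, 94.0], [-0.0735, -1.491], [0.2459, 0.2527], 6.1)
blue ([464.0, 48.0], [-1.1118, -3.27], [0.1201, 0.3622], 72.2)
```

```bash
python3 -c "
from cell import ticket
print(ticket.finish_job())"
```

```text
the job is handed in; nothing more can be done
None
```

I handed the job in, but it returned no verdict. From my readings, all three green-edged boards stand in their own slots, both radios lie flat in the bay, and the drawer is closed past its catch; I had no direct drawer reading. The blue-edged board and the look-alikes were left alone. The drawer also slid about 26 mm further open, cause unknown, and I re-measured it before placing the boards.

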